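# Gauge the toppled riser posts and stand them in the tray

## Task

Check the riser posts that have toppled on the bench, one at a time from the longest to the shortest: stand each one up, stud on top, on the gauge's base between the jaws, gently slide the jaw shut by its black knob until the post is pinched against the fixed jaw and the sprung face gives about half way, hold a moment, and never drive the sprung face onto its stop. Finish with every post standing stud up in the yellow tray and the gauge's jaw drawn back wide open.

Things in the scene. Friction and masses are not known exactly. Their poses are not given: they have to be found in the camera images.
- post_long: long hollow aluminium riser post: square bar 52 x 52 mm, 128 mm long without the stud, heavy 24 mm steel foot at one end, steel stud (18 mm across, 22 mm long) on the other. Told apart by length and width; starts toppled, lying flat, stud roughly away from the robot. Origin: centre of the foot's end face; x axis from foot to stud (up when it stands), y, z across its flats. May be absent
- post_mid: middle hollow aluminium riser post: square bar 46 x 46 mm, 108 mm long without the stud, heavy 24 mm steel foot at one end, steel stud (18 mm across, 22 mm long) on the other. Told apart by length and width; starts toppled, lying flat, stud roughly away from the robot. Origin: centre of the foot's end face; x axis from foot to stud (up when it stands), y, z across its flats. May be absent
- post_short: short hollow aluminium riser post: square bar 40 x 40 mm, 88 mm long without the stud, heavy 24 mm steel foot at one end, steel stud (18 mm across, 22 mm long) on the other. Told apart by length and width; starts toppled, lying flat, stud roughly away from the robot. Origin: centre of the foot's end face; x axis from foot to stud (up when it stands), y, z across its flats. May be absent
- gauge: bench length gauge: grey base plate 300 x 100 mm, 20 mm thick, fixed to the bench; its flat top (20 mm above the bench) carries the post. Origin at bench level under the gauging place, 95 mm from the plate's robot-side end. x axis: the slide's direction, away from the fixed jaw, roughly away from the robot; y across; z up
- fixed_jaw: fixed steel jaw on the gauge's robot-side end, 25 mm thick, 80 mm wide, 32 mm tall above the base's top. Origin: centre of its underside; its measuring face is 12.5 mm from it along the gauge's +x, at gauge x = -60 mm
- face_plate: sprung measuring face of the sliding jaw: steel plate 12 mm thick, 70 mm wide, from 4 to 30 mm above the base's top. Origin: mid-thickness, at the height of the base's top; its measuring face is 6 mm from it along the gauge's -x
- jaw (a joint): position of the sliding jaw, m: 0 = shut as far as it goes (20 mm between fixed jaw and free sprung face), 0.100 = drawn back wide open (120 mm between them), growing along the gauge's +x. It begins nearly shut. It slides with about 3 N of friction and stays where left. Jaw block 85 mm long, 32 mm tall above the base's top
- plunger (a joint): how far the sprung face is pressed back into the sliding jaw, m: 0 = free, 0.016 = on its stop. It starts to give at 3.6 N and takes 0.6 N more per mm (8.4 N half way, 13 N at the stop)
- knob: black round knob on a thin stalk on top of the sliding jaw, 24 mm across, 30 mm tall, its top 58 mm above the jaw block and 110 mm above the bench; 75 mm behind the free sprung face. Origin: foot of the stalk on the jaw block's top
- knob_grip (a point): centre of the black knob, 95 mm above the bench: the place to pinch it from above
- tray_floor (a point): centre of the floor of the yellow tray for checked posts, fixed to the bench; floor 5 mm above the bench, inside 300 mm (x) by 160 mm (y), rim 28 mm above the bench. x along its length, z up

How it is judged (in metres and radians):
On the way, in this order (a step that is already met when the one before it is completed fails the run):
1. the long post stands stud up on the gauge and is held between the fixed jaw and the sprung face, with more than 3 N from the sprung face and more than 1 N on the fixed jaw, for 0.3 s (contact force between face_plate and post_long above 3 N and contact force between fixed_jaw and post_long above 1 N and angle between post_long's own x axis and vertical below 0.1 rad and z of post_long in the frame of gauge between 0.014 and 0.026 m), for 0.3 s.
2. the middle post stands stud up on the gauge and is held between the fixed jaw and the sprung face, with more than 3 N from the sprung face and more than 1 N on the fixed jaw, for 0.3 s (contact force between face_plate and post_mid above 3 N and contact force between fixed_jaw and post_mid above 1 N and angle between post_mid's own x axis and vertical below 0.1 rad and z of post_mid in the frame of gauge between 0.014 and 0.026 m), for 0.3 s.
3. the short post stands stud up on the gauge and is held between the fixed jaw and the sprung face, with more than 3 N from the sprung face and more than 1 N on the fixed jaw, for 0.3 s (contact force between face_plate and post_short above 3 N and contact force between fixed_jaw and post_short above 1 N and angle between post_short's own x axis and vertical below 0.1 rad and z of post_short in the frame of gauge between 0.014 and 0.026 m), for 0.3 s.
At the end, for the whole second after the job is handed in: Every post present stands stud up (within 0.1 rad) at rest on the tray's floor, its foot centre inside the tray (within 150 mm and 80 mm of the floor's centre along and across), and the jaw is open by more than 80 of its 100 mm (value of joint jaw above 0.08 m and angle between each of post_long, post_mid, post_short's own x axis and vertical below 0.1 rad and z of post_long in the frame of tray_floor between -0.006 and 0.006 m and linear speed of each of post_long, post_mid, post_short below 0.02 m/s and x of post_long in the frame of tray_floor between -0.15 and 0.15 m and y of post_long in the frame of tray_floor between -0.08 and 0.08 m and z of post_mid in the frame of tray_floor between -0.006 and 0.006 m and x of post_mid in the frame of tray_floor between -0.15 and 0.15 m and y of post_mid in the frame of tray_floor between -0.08 and 0.08 m and z of post_short in the frame of tray_floor between -0.006 and 0.006 m and x of post_short in the frame of tray_floor between -0.15 and 0.15 m and y of post_short in the frame of tray_floor between -0.08 and 0.08 m); the robot touches nothing.
It fails at once if the robot drives the sprung face onto its stop (pressed in more than 14 mm of its 16 mm) while working the knob (contact force between the fingers and knob above 0.5 N and value of joint plunger above 0.014 m).
Of post_long, post_mid, post_short only 2 to 3 are there at a start; the rules pass over those that are not, and their reading is None.
At some moment in a run one of post_long, post_mid, post_short may be knocked a few centimetres aside while the robot is not near it.
It also fails if it takes over 210 s, if anything falls off the work surface, if the arm or the gripper's body presses on something with over 40 N, if the wrist force passes 120 N, or if a joint passes its speed limit or range.

## Robot

A 6-joint arm with a two-finger parallel gripper is mounted at the origin on the work surface. World frame = base frame: x ahead of the robot, y to its left, z up, the work surface at z = 0. Lengths are in mm, angles in rad, forces in N, time in s.
With the tool pointing down it reaches from about 400 to 925 mm from the base axis. Payload 12.5 kg.
Tool frame: the origin (TCP) lies between the finger pads; the fingertips stand env.tip_extent ahead of it and the grasp point (between the pads) lies 11 mm behind it (env.tip_extent is the distance from the TCP to the fingertips, in mm); z points along the fingers, y is the line along which they close (so a half turn about z gives the same grasp; the last joint's range is limited). The gripper opens to 95 mm and grips with 3 to 60 N. Pads are 20 mm wide; open, the fingers measure 119 mm over their backs; the gripper's body (75 mm by 180 mm) begins 59 mm behind the grasp point.
Start: joints at [1.207, 0.491, 1.559, -0, 1.092, -0.106], TCP at [159.328, 604.368, 222.661] pointing down, gripper open.
Joint ranges: [-3.1, 3.1], [-0.84, 2.19], [0.05, 2.79], [-1.13, 4.28], [0.06, 2.93], [-2.69, 2.69]. Speed limits (rad/s): [2.22, 2.22, 2.79, 3.14, 3.14, 3.14].

## Interface

Orientations are given as [roll, pitch, yaw] about the fixed x, y, z axes, in that order (R = Rz(yaw) Ry(pitch) Rx(roll)).
In Python, from cell import env gives the robot as it stands.
- The arm moves only by the tool carry_out, never from a script. Its argument "motion" is a list of rows, each a list of 5 numbers: the shift along the tool's x, y, z in mm, then the turn about the tool's z in degrees, then the closure, from 0 (fully open) to 1 (shut). A call has 1 to 12 rows; each row shifts and turns the commanded pose from where the row before left it, along the tool's axes as they then stand; what a row does not reach is not made up. A row lasts 1/10 s, in which the tool goes at most 50 mm and 8.59 degrees, less where a joint would pass 70% of its speed; a pose out of reach is approached as far as the arm can. A call with a gripper value outside its range is refused whole. The fingers move at their own pace and stop on an object; the grip force is fixed at half the most. Time passes only in rows, so rows that do not move let the fingers close. It gives the time, the measured TCP pose, the force, the opening and the grip force at its end, in the units of the state.
- env.state(): the state, without advancing time (a new reading comes with each control period).
- env.read_camera(name): name is "scene" or "side" or "wrist"; returns a dict with "color" (420x560x3 uint8, red, green, blue), "K" (3x3 intrinsics, pixels), "R" (3x3) and "t" (3): a world point X has camera coordinates R X + t; the wrist camera has in their place "hand_eye" (4x4, takes a point from camera to tool coordinates, whose origin is the TCP and whose axes are the flange's). Camera axes: x right, y down, z forward; pixel columns grow to the right and rows downward; lengths in mm; the calibration is good to about 2 mm. A picture is of the moment at which its call begins: read the wrist's pose just before it. There is no depth.
- env.job_done(): hands the job in; it is judged then, once.
The state is a dict: "t": time; "joints": joint angles; "qvel": joint speeds; "tau": joint torques, N m; "eef_pos": TCP position; "tcp_rot": TCP orientation; "ft_force": force on the tool from outside, world axes, zero at the start; "moment": the same for the moment, N m; "opening": opening from 0.0 (shut) to 1.0 (fully open); "grip_force": force on a finger pad.
Only numpy, scipy, OpenCV 4.12 (cv2) and the standard library are available. Lean on these libraries where they do the work, as an engineer would, in place of code of your own. Each camera call takes 0.05 s, during which the arm holds its last target. There are 200 camera calls.

## Working session

There is one attempt and no reset: what is moved stays moved. The work goes in short steps, Python scripts to look and compute and a tool call to move; the robot and the scene stay as the last step left them, time stands still between calls to the robot, and variables do not carry over. Pictures are saved under pics/ and viewed, at most 14 in all, crops included, and the job is handed in when it is done.

Besides the shell and the picture viewer there is one more tool, called after "Request:" as a command line: name --pt "numbers of a row" for each row, then --argument value for the rest. carry_out: Moves the arm, as the interface text tells. Its arguments: {"type":"object","properties":{"motion":{"type":"array"}},"required":["motion"]}

```bash
ls; mkdir -p pics
python3 - <<'E'
from cell import env
import cv2,numpy as np
s=env.state();print({k:np.round(v,3) for k,v in s.items()},env.tip_extent)
ims=[]
for n in ("scene","side"):
    c=env.read_camera(n);cv2.imwrite(f"pics/{n}0.png",c["color"][:,:,::-1]);print(n,c["K"],c["R"],c["t"])
    np.savez(f"pics/{n}0.npz",**c)
c=env.read_camera("wrist");cv2.imwrite("pics/wrist0.png",c["color"][:,:,::-1]);print(c["K"],c["hand_eye"])
E
```

```text
pics
{'t': np.float64(0.0), 'joints': array([ 1.207,  0.492,  1.559, -0.   ,  1.092, -0.106]), 'qvel': array([-0.   , -0.   ,  0.   , -0.   ,  0.002, -0.   ]), 'tau': array([ 1.0000e-03, -6.1263e+01, -2.5819e+01,  6.9000e-02,  4.8000e-02,
       -0.0000e+00]), 'eef_pos': array([159.264, 604.107, 222.065]), 'tcp_rot': array([-3.14 , -0.   ,  2.884]), 'ft_force': array([-0.179,  0.337,  0.627]), 'moment': array([-0.019, -0.041,  0.031]), 'grip_force': np.float64(0.0), 'opening': np.float64(1.002)} 8.0
scene [[415.90379052   0.         271.57731138]
 [  0.         415.90379052 211.42309398]
 [  0.           0.           1.        ]] [[-0.03482443  0.99938873 -0.00307012]
 [ 0.69070467  0.02184765 -0.72280685]
 [-0.72229795 -0.02729188 -0.69104329]] [  26.77133227 -246.00230075 1411.8656061 ]
side [[405.44327246   0.         284.91938697]
 [  0.         405.44327246 208.67725665]
 [  0.           0.           1.        ]] [[ 0.84699109 -0.53154789 -0.00793326]
 [-0.25582672 -0.3944729  -0.88257794]
 [ 0.46600299  0.74956519 -0.47009918]] [-425.55202642  214.92615729  703.68675063]
[[329.66469278   0.         275.3760616 ]
 [  0.         329.66469278 206.57442981]
 [  0.           0.           1.        ]] [[ 7.18589434e-04 -9.69818103e-01 -2.43828486e-01  6.75031454e+01]
 [ 9.99999742e-01  6.98801692e-04  1.67653573e-04  1.96955353e-01]
 [ 7.79428851e-06 -2.43828543e-01  9.69818355e-01 -1.62185268e+02]
 [ 0.00000000e+00  0.00000000e+00  0.00000000e+00  1.00000000e+00]]
```

View pics/scene0.png

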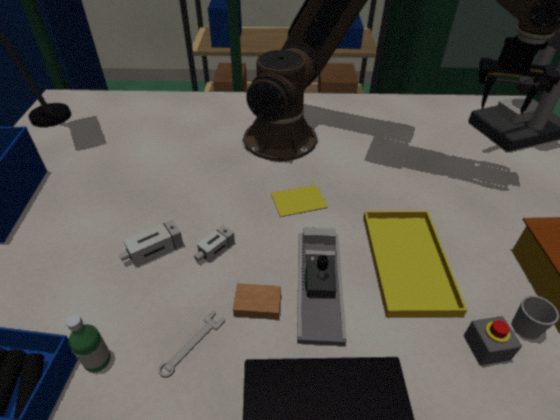

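View pics/side0.png

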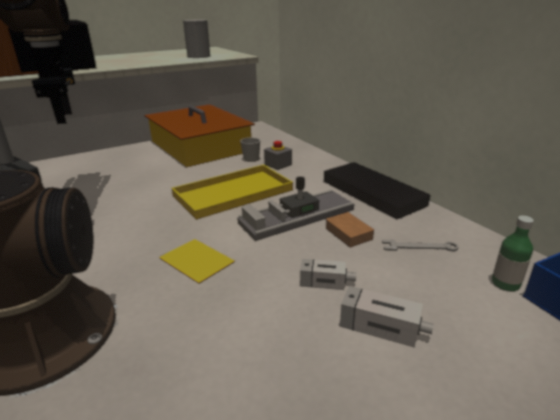

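The scene view shows two posts lying at about (152,243) and (214,243), studs to the lower left. The gauge is at (320,280) with its knob at (322,262), and the tray is at (411,262). The side view agrees. I'll enlarge both and measure.

```bash
cat > h.py <<'E'
import numpy as np,cv2
from cell import env
def ray(c,uv):
    d=c["R"].T@np.linalg.inv(c["K"])@np.array([uv[0],uv[1],1.]);o=-c["R"].T@c["t"];return o,d
def onz(c,uv,z):
    o,d=ray(c,uv);return o+d*(z-o[2])/d[2]
def tri(c1,u1,c2,u2):
    A=[];b=[]
    for c,u in((c1,u1),(c2,u2)):
        o,d=ray(c,u);d/=np.linalg.norm(d);P=np.eye(3)-np.outer(d,d);A.append(P);b.append(P@o)
    return np.linalg.lstsq(np.vstack(A),np.hstack(b),rcond=None)[0]
def wristcam():
    from scipy.spatial.transform import Rotation as Ro
    s=env.state();c=env.read_camera("wrist")
    T=np.eye(4);T[:3,:3]=Ro.from_euler("xyz",s["tcp_rot"]).as_matrix();T[:3,3]=s["eef_pos"]
    M=np.linalg.inv(T@c["hand_eye"]);c["R"]=M[:3,:3];c["t"]=M[:3,3];return c
def crop(im,x0,y0,x1,y1,k):
    return cv2.resize(im[y0:y1,x0:x1,::-1],None,fx=k,fy=k,interpolation=cv2.INTER_CUBIC)
E
python3 - <<'E'
from h import *
a=np.load("pics/scene0.npz");b=np.load("pics/side0.npz")
A=crop(a["color"],110,210,360,350,3.2);B=crop(b["color"],230,165,440,345,2.4)
cv2.imwrite("pics/ca.png",cv2.convertScaleAbs(A,alpha=1.6));cv2.imwrite("pics/cb.png",cv2.convertScaleAbs(B,alpha=1.6))
print(A.shape,B.shape)
hsv=cv2.cvtColor(a["color"],cv2.COLOR_RGB2HSV)
m=cv2.inRange(hsv,(22,120,60),(34,255,255))
for q in cv2.findContours(m,cv2.RETR_EXTERNAL,cv2.CHAIN_APPROX_SIMPLE)[0]:
    if cv2.contourArea(q)>3000:
        h=cv2.convexHull(q);p=cv2.approxPolyDP(h,6,True)[:,0];print(p.tolist(),[onz(a,u,28).round(0).tolist() for u in p])
E
```

```text
(448, 800, 3) (432, 504, 3)
[[427, 211], [466, 309], [461, 316], [387, 316], [365, 211]] [[371.0, 403.0, 28.0], [676.0, 415.0, 28.0], [693.0, 399.0, 28.0], [699.0, 242.0, 28.0], [376.0, 237.0, 28.0]]
```

View pics/ca.png

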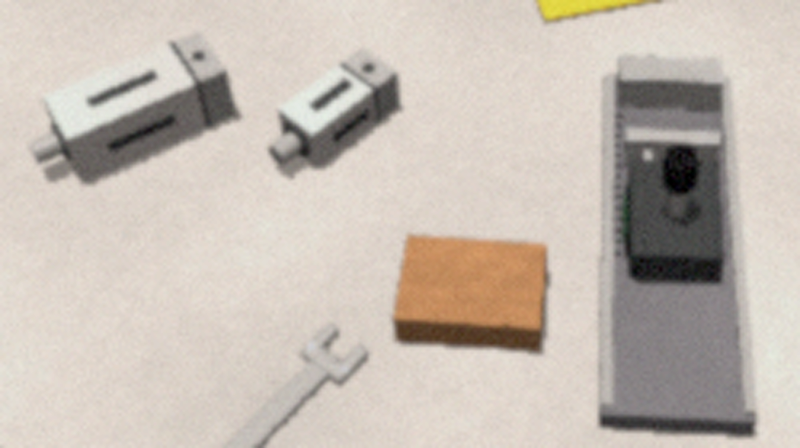

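View pics/cb.png

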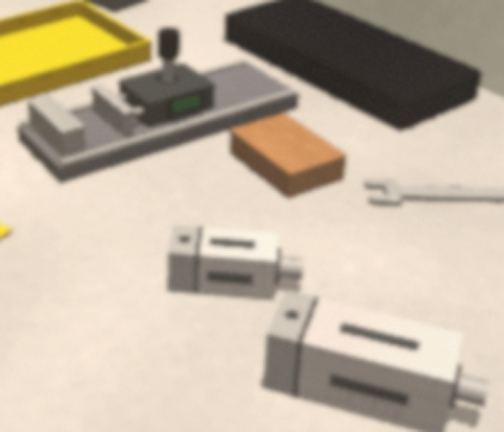

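Run:
```python
from h import *
a=np.load("pics/scene0.npz");b=np.load("pics/side0.npz")
fa=lambda p:(p[0]/3.2+110,p[1]/3.2+210)
fb=lambda p:(p[0]/2.4+230,p[1]/2.4+165)
def show(n,c,f,P,z):
    Q=np.array([onz(c,f(p),z) for p in P]);print(n,z,Q[:,:2].round(0).tolist(),"len",np.linalg.norm((Q[0]+Q[1]-Q[2]-Q[3])/2).round(0),"w",np.linalg.norm(Q[0]-Q[1]).round(),np.linalg.norm(Q[2]-Q[3]).round(), "foot",((Q[0]+Q[1])/2).round(),"ang",np.degrees(np.arctan2(*((Q[2]+Q[3]-Q[0]-Q[1])[1::-1]))).round(1))
for z in(52,46): show("bigA",a,fa,[(218,34),(233,82),(45,98),(68,145)],z); show("bigB",b,fb,[(316,298),(268,338),(462,332),(447,386)],z)
for z in(40,46): show("smA",a,fa,[(362,52),(397,72),(281,105),(311,130)],z); show("smB",b,fb,[(172,228),(168,258),(277,233),(277,263)],z)
# gauge: plate top corners near far end and fixed end; knob
print("plate",[onz(a,fa(p),20).round(0)[:2].tolist() for p in[(602,78),(733,76),(602,412),(752,412)]])
print("knob",tri(a,fa((681,168)),b,fb((168,44))))
print("fj top",[onz(a,fa(p),52).round(0)[:2].tolist() for p in[(620,58),(720,56),(620,82),(720,82)]])
print("fp top",[onz(a,fa(p),50).round(0)[:2].tolist() for p in[(625,129),(720,129)]])
```

```text
bigA 52 [[452.0, -248.0], [504.0, -227.0], [525.0, -366.0], [570.0, -335.0]] len 133.0 w 56.0 55.0 foot [ 478. -237.   52.] ang -58.5
bigB 52 [[501.0, -259.0], [444.0, -273.0], [563.0, -342.0], [513.0, -373.0]] len 112.0 w 59.0 58.0 foot [ 473. -266.   52.] ang -54.4
bigA 46 [[446.0, -250.0], [498.0, -229.0], [519.0, -369.0], [565.0, -338.0]] len 134.0 w 56.0 55.0 foot [ 472. -239.   46.] ang -58.5
bigB 46 [[507.0, -253.0], [449.0, -268.0], [569.0, -338.0], [519.0, -369.0]] len 114.0 w 60.0 59.0 foot [ 478. -261.   46.] ang -54.4
smA 40 [[457.0, -134.0], [478.0, -104.0], [515.0, -189.0], [539.0, -163.0]] len 83.0 w 37.0 36.0 foot [ 467. -119.   40.] ang -43.5
smB 40 [[472.0, -113.0], [446.0, -146.0], [541.0, -167.0], [515.0, -198.0]] len 87.0 w 42.0 41.0 foot [ 459. -130.   40.] ang -37.2
smA 46 [[463.0, -133.0], [483.0, -103.0], [521.0, -188.0], [545.0, -161.0]] len 82.0 w 36.0 36.0 foot [ 473. -118.   46.] ang -43.5
smB 46 [[467.0, -120.0], [441.0, -153.0], [535.0, -173.0], [510.0, -204.0]] len 86.0 w 41.0 41.0 foot [ 454. -137.   46.] ang -37.2
plate [[460.0, 57.0], [455.0, 162.0], [753.0, 54.0], [750.0, 150.0]]
knob [612.3855333  104.88531094  92.84628361]
fj top [[469.0, 70.0], [464.0, 148.0], [494.0, 69.0], [492.0, 146.0]]
fp top [[540.0, 72.0], [537.0, 142.0]]
```

The bigger post measures about 128 × 52 mm, so it is the long one. The other is about 85 × 40 mm, the short one, and there is no middle post. The gauge runs along +x at y≈106, with the knob near (612,105). I'll fly over the gauge and look with the wrist camera.

Request:
carry_out --pt "0 0 0 -6.7 0" --pt "0 0 0 -6.7 0" --pt "-31 -32.5 0 0 0" --pt "-31 -32.5 0 0 0" --pt "-31 -32.5 0 0 0" --pt "-31 -32.5 0 0 0" --pt "-31 -32.5 0 0 0" --pt "-31 -32.5 0 0 0" --pt "-31 -32.5 0 0 0" --pt "-31 -32.5 0 0 0" --pt "-31 -32.5 0 0 0" --pt "-31 -32.5 0 0 0"

```text
t: 1.35
eef_pos: [462.4, 270.5, 222.6]
tcp_rot: [3.142, -0.0, 3.118]
ft_force: [0.3, 1.1, -0.5]
opening: 1.002
grip_force: 0.0
```

Request:
carry_out --pt "-31 -32.5 0 0 0" --pt "-31 -32.5 0 0 0" --pt "-31 -32.5 0 0 0" --pt "-31 -32.5 0 0 0" --pt "-31 -32.5 0 0 0" --pt "0 0 0 0 0" --pt "0 0 0 0 0" --pt "0 0 0 0 0"

```text
t: 2.15
eef_pos: [611.9, 106.5, 222.5]
tcp_rot: [3.141, -0.001, 3.118]
ft_force: [-0.9, 0.8, 0.2]
opening: 1.002
grip_force: 0.0
```

```bash
cat >> h.py <<'E'
def go(x,y,z,yawdeg,n=1):
    "prints tool shift (after the turn) to bring the TCP to x,y,z,yaw"
    s=env.state();p=s["eef_pos"];w=np.radians(yawdeg);d=np.array([x,y,z])-p
    print("turn",round((np.degrees(s["tcp_rot"][2])-yawdeg+180)%360-180,2),"shift/n",((np.array([np.cos(w)*d[0]+np.sin(w)*d[1],np.sin(w)*d[0]-np.cos(w)*d[1],-d[2]]))/n).round(1),"dist",np.linalg.norm(d).round())
E
python3 - <<'E'
from h import *
s=env.state();print(s["eef_pos"],s["tcp_rot"],s["joints"],s["ft_force"])
c=wristcam();np.savez("pics/w1.npz",**c);cv2.imwrite("pics/w1.png",cv2.convertScaleAbs(c["color"][:,:,::-1],alpha=1.6))
E
```

```text
[611.85057097 106.52936636 222.45026465] [ 3.14138768e+00 -7.48567374e-04  3.11813842e+00] [ 6.59564348e-02  4.85713468e-01  1.56884507e+00  3.06005218e-04
  1.08776141e+00 -1.48152781e+00] [-0.85475904  0.83115246  0.21037461]
```

View pics/w1.png

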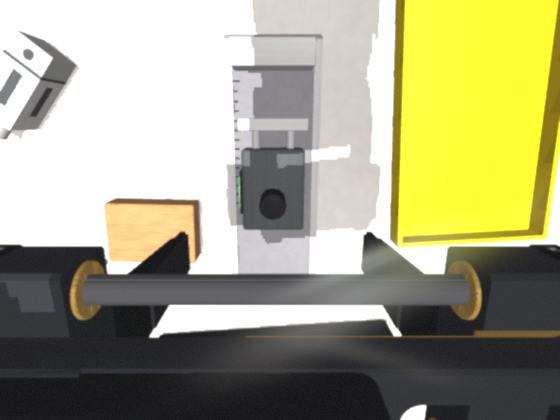

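The wrist view shows the knob top at (272,204), the fixed jaw's inner edge at row 66, the sprung face's front edge at row 119 (cols 237–308), and the tray on the right.

Run:
```python
from h import *
c=dict(np.load("pics/w1.npz"));a=np.load("pics/scene0.npz");f=lambda u,z:onz(c,u,z).round(1)[:2]
print("knob",f((272,204),100), "tri",tri(c,(272,204),a,(681/3.2+110,168/3.2+210)))
print("fj in",f((231,66),52),f((321,66),52),"fj out",f((226,36),52),f((323,36),52))
print("face",f((237,119),50),f((308,119),50))
print("block",f((244,149),52),f((303,149),52),f((244,229),52),f((303,229),52))
print("plate",f((237,270),20),f((308,270),20))
print("tray in",f((404,236),5),f((530,232),5), "out",f((396,243),28),f((551,237),28))
go(611,105,106,178.6)
```

```text
knob [613.4 103.6] tri [614.2083685  104.5798914   97.32039708]
fj in [490.7  67.7] [492.7 152.2] fj out [464.9  64.5] [467.  153.8]
face [538.9  70.6] [540.5 140.3]
block [568.   76.4] [569.4 135.2] [651.6  72.5] [653. 135.]
plate [713.2  58.4] [715.1 143.4]
tray in [680.  261.4] [678.4 413.6] out [680.1 243.5] [676.9 420. ]
turn 0.09 shift/n [  0.8  -1.8 116.7] dist 117.0
```

Request:
carry_out --pt "-2.2 -2.5 34 0 0" --pt "0 0 34 0 0" --pt "0 0 34 0 0" --pt "0 0 20 0 0" --pt "0 0 14 0 0" --pt "0 0 0 0 1" --pt "0 0 0 0 1" --pt "0 0 0 0 1" --pt "0 0 0 0 1" --pt "0 0 0 0 1" --pt "0 0 0 0 1"

```text
t: 3.3
eef_pos: [614.8, 103.3, 87.1]
tcp_rot: [3.141, 0.001, 3.118]
ft_force: [-0.6, -0.6, -0.2]
opening: 0.553
grip_force: 0.0
```

Request:
carry_out --pt "0 0 0 0 1" --pt "-3 0 0 0 1" --pt "-8 0 0 0 1" --pt "-8 0 0 0 1" --pt "-8 0 0 0 1" --pt "-8 0 0 0 1" --pt "-8 0 0 0 1" --pt "-8 0 0 0 1" --pt "-8 0 0 0 1" --pt "-6 0 0 0 1" --pt "-3 0 0 0 1" --pt "0 0 0 0 1"

```text
t: 4.5
eef_pos: [682.9, 101.7, 86.5]
tcp_rot: [3.142, 0.0, 3.118]
ft_force: [0.5, 0.1, 0.3]
opening: 0.001
grip_force: 0.0
```

The fingers are slow and closed on nothing. I'll raise, open and look.

Request:
carry_out --pt "0 0 -45 0 0.5" --pt "0 0 -45 0 0.5" --pt "15 0 -40 0 0.5" --pt "30 0 0 0 0.5" --pt "25 0 0 0 0.5" --pt "0 0 0 0 0.5" --pt "0 0 0 0 0.5"

```text
t: 5.2
eef_pos: [612.8, 103.5, 217.2]
tcp_rot: [3.141, 0.001, 3.118]
ft_force: [-0.2, 0.4, -0.5]
opening: 0.487
grip_force: 0.0
```

Run:
```python
from h import *
c=wristcam();s=env.state();print(s["eef_pos"],s["opening"])
g=cv2.cvtColor(c["color"],cv2.COLOR_RGB2GRAY)
m=(g[60:250,225:320]<22).astype(np.uint8)
n,l,st,ce=cv2.connectedComponentsWithStats(m)
for i in range(1,n):
    if st[i,4]>80: u=ce[i]+[225,60];print(u,st[i],onz(c,u,100))
```

```text
[613.26392387 103.37460632 216.85307695] 0.49437915344114225
```

Run:
```python
from h import *
c=wristcam()
cv2.imwrite("pics/w2.png",cv2.resize(cv2.convertScaleAbs(c["color"][:300,150:410,::-1],alpha=1.6),None,fx=1.5,fy=1.5))
```

```text
(no output)
```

View pics/w2.png

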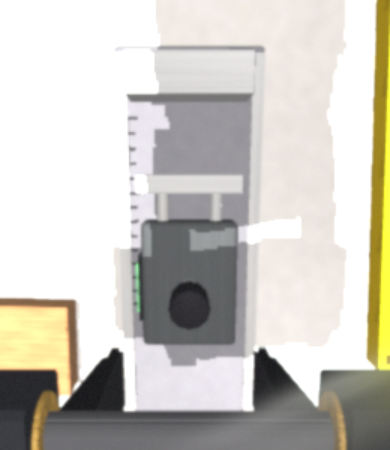

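The knob is still at about pixel (276,203), so it hasn't moved. I'll go back down half closed and wait for the fingers.

Run:
```python
from h import *
c=wristcam();print(onz(c,(276,203.3),100));go(613.5,104,86,178.6)
```

```text
[613.11459185 103.95961731 100.        ]
turn 0.02 shift/n [-1.000e-01  7.000e-01  1.303e+02] dist 130.0
```

Request:
carry_out --pt "0 -0.5 40 0 0.5" --pt "0 0 40 0 0.5" --pt "0 0 35 0 0.5" --pt "0 0 16 0 0.5" --pt "0 0 0 0 1" --pt "0 0 0 0 1" --pt "0 0 0 0 1" --pt "0 0 0 0 1" --pt "0 0 0 0 1" --pt "0 0 0 0 1"

```text
t: 6.35
eef_pos: [613.4, 103.7, 86.9]
tcp_rot: [3.14, 0.003, 3.118]
ft_force: [1.3, 6.8, -0.8]
opening: 0.248
grip_force: 30.0
```

Request:
carry_out --pt "-3 0 0 0 1" --pt "-6 0 0 0 1" --pt "-8 0 0 0 1" --pt "-8 0 0 0 1" --pt "-8 0 0 0 1" --pt "-8 0 0 0 1" --pt "-8 0 0 0 1" --pt "-8 0 0 0 1" --pt "-6 0 0 0 1" --pt "-4 0 0 0 1" --pt "0 0 0 0 1" --pt "0 0 0 0 1"

```text
t: 7.55
eef_pos: [680.3, 102.1, 86.9]
tcp_rot: [3.14, 0.002, 3.118]
ft_force: [2.8, 6.2, -0.7]
opening: 0.248
grip_force: 30.0
```

Request:
carry_out --pt "-2 0 0 0 1" --pt "0 0 0 0 1" --pt "0 0 0 0 1"

```text
t: 7.85
eef_pos: [681.8, 102.1, 86.9]
tcp_rot: [3.14, 0.001, 3.118]
ft_force: [-1.2, 5.7, 1.1]
opening: 0.248
grip_force: 30.0
```

Request:
carry_out --pt "0 0 0 0 0.4" --pt "0 0 0 0 0.2" --pt "0 0 0 0 0" --pt "0 0 -40 0 0" --pt "0 0 -45 0 0" --pt "0 0 -45 0 0" --pt "0 0 -40 0 0" --pt "15 -36 0 0 0" --pt "15 -36 0 0 0" --pt "15 -36 0 0 0" --pt "15 -36 0 0 0" --pt "15 -36 0 0 0"

```text
t: 9.05
eef_pos: [601.5, -78.4, 255.9]
tcp_rot: [-3.141, 0.0, 3.118]
ft_force: [0.5, -0.5, -0.2]
opening: 1.0
grip_force: 0.0
```

Request:
carry_out --pt "15 -36 0 0 0" --pt "15 -36 0 0 0" --pt "15 -36 0 0 0" --pt "15 -36 0 0 0" --pt "15 -36 0 0 0" --pt "15 -36 0 0 0"

```text
t: 9.65
eef_pos: [506.3, -292.3, 255.9]
tcp_rot: [-3.141, 0.0, 3.117]
ft_force: [1.3, 0.7, -0.8]
opening: 1.003
grip_force: 0.0
```

Request:
carry_out --pt "0 0 0 8 0" --pt "0 0 0 8 0" --pt "0 0 0 8 0" --pt "0 0 0 8 0" --pt "0 0 0 8 0" --pt "0 0 0 8 0" --pt "0 0 0 7.6 0" --pt "0 0 0 0 0" --pt "0 0 0 0 0"

```text
t: 10.55
eef_pos: [507.1, -290.8, 255.7]
tcp_rot: [-3.142, 0.0, 2.151]
ft_force: [0.1, -0.1, 0.2]
opening: 1.001
grip_force: 0.0
```

Run:
```python
from h import *
c=wristcam();s=env.state();np.savez("pics/w3.npz",**c);cv2.imwrite("pics/w3.png",c["color"][:,:,::-1]);print(s["eef_pos"],s["tcp_rot"],s["joints"])
```

```text
[ 507.16466498 -290.78259475  255.68184991] [3.14152764e+00 1.24035395e-04 2.15082850e+00] [-6.33565502e-01  4.01513320e-01  1.61844133e+00  1.94752185e-05
  1.12149907e+00 -1.21360614e+00]
```

View pics/w3.png

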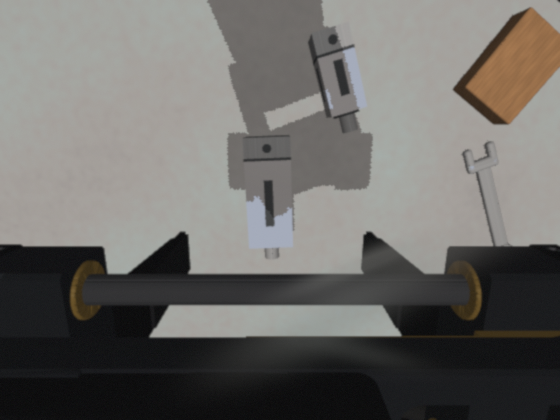

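The long post is nearly aligned with the tool: foot end at (268,135), stud end of the body at (270,247). The short post's foot end is at (332,38) and its stud end at (347,112).

Run:
```python
from h import *
c=dict(np.load("pics/w3.npz"))
def P(f,s,z):
    F=onz(c,f,z);S=onz(c,s,z);d=F-S;L=np.linalg.norm(d);print(F[:2],S[:2],"len",L,"yaw of foot dir",np.degrees(np.arctan2(d[1],d[0])));return S,d/L
S,u=P((267.5,136),(270,247),52)
for k in(18,):
    g=S+u*k;print(g);go(g[0],g[1],20,np.degrees(np.arctan2(u[1],u[0])))
P((329,38),(347,112),40)
print([onz(c,p,52)[:2] for p in[(244,136),(291,136),(246,247),(293,247)]])
```

```text
[ 470.42157118 -249.33070556] [ 542.65701892 -355.3351711 ] len 128.27667996825934 yaw of foot dir 124.27199569312101
[ 532.5208191  -340.46044577   52.        ]
turn -1.04 shift/n [-55.3  -7.  235.7] dist 242.0
[ 469.63347095 -130.23123573] [ 529.59811367 -180.01999745] len 77.94022818549784 yaw of foot dir 140.2970836403492
[array([ 449.08797087, -263.33768399]), array([ 491.75457797, -235.32411681]), array([ 518.96603508, -370.89230452]), array([ 565.36019159, -340.42670259])]
```

Request:
carry_out --pt "0 0 0 -1 0" --pt "-28 -3.5 20 0 0" --pt "-27 -3.5 40 0 0" --pt "0 0 45 0 0" --pt "0 0 45 0 0" --pt "0 0 45 0 0" --pt "0 0 30 0 0" --pt "0 0 13 0 0" --pt "0 0 0 0 0.6" --pt "0 0 0 0 0.6" --pt "0 0 0 0 1" --pt "0 0 0 0 1"

```text
t: 11.8
eef_pos: [532.8, -340.6, 19.2]
tcp_rot: [3.141, 0.002, 2.165]
ft_force: [0.2, 0.3, -0.3]
opening: 0.72
grip_force: 0.0
```

Request:
carry_out --pt "0 0 0 0 1" --pt "0 0 0 0 1" --pt "0 0 0 0 1" --pt "0 0 0 0 1"

```text
t: 12.2
eef_pos: [532.3, -340.3, 18.2]
tcp_rot: [3.141, 0.001, 2.165]
ft_force: [-1.3, 0.3, 5.7]
opening: 0.548
grip_force: 29.8
```

Request:
carry_out --pt "6 0 -19 0 1" --pt "9 0 -17.5 0 1" --pt "12 0 -16 0 1" --pt "14.5 0 -14 0 1" --pt "16.5 0 -11 0 1" --pt "18 0 -8 0 1" --pt "19 0 -5 0 1" --pt "19.5 0 -2 0 1" --pt "10 0 0 0 1" --pt "0 0 -5 0 1" --pt "0 0 -15 0 1" --pt "0 0 -20 0 1"

```text
t: 13.4
eef_pos: [462.8, -237.6, 150.1]
tcp_rot: [-3.141, -0.001, 2.165]
ft_force: [-0.2, -0.4, -4.3]
opening: 0.545
grip_force: 30.0
```

Run:
```python
from h import *
s=env.state();print(s["eef_pos"],s["ft_force"],s["moment"],s["opening"])
A=env.read_camera("scene");B=env.read_camera("side")
A=crop(A["color"],110,150,310,290,2.5);B=crop(B["color"],250,220,450,400,2)
H=max(A.shape[0],B.shape[0]);p=lambda i:cv2.copyMakeBorder(i,0,H-i.shape[0],0,0,0)
im=np.hstack([p(A),p(B)]);im=cv2.resize(im,None,fx=.88,fy=.88);cv2.imwrite("pics/x1.png",cv2.convertScaleAbs(im,alpha=1.5))
```

```text
[ 462.83321955 -237.57468635  150.08639869] [-0.16541821 -0.36103634 -4.30896153] [-0.31688814 -0.21437073  0.05481234] 0.5454955577452745
```

View pics/x1.png

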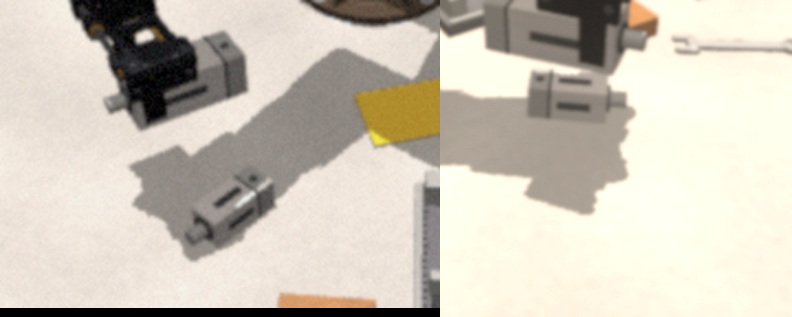

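The grip holds the post rigidly level, so it doesn't swing. I'll set it back down where it lay and find a lighter squeeze through the closure value, so it can pivot.

Request:
carry_out --pt "-30 0 20 0 1" --pt "-40 0 25 0 1" --pt "-40 0 25 0 1" --pt "-14.5 0 25 0 1" --pt "0 0 25 0 1" --pt "0 0 11 0 1" --pt "0 0 0 0 1" --pt "0 0 0 0 0.47" --pt "0 0 0 0 0.47" --pt "0 0 0 0 0.47"

```text
t: 14.5
eef_pos: [532.3, -340.1, 19.3]
tcp_rot: [3.141, 0.0, 2.165]
ft_force: [-0.3, 0.5, -4.6]
opening: 0.546
grip_force: 30.0
```

Request:
carry_out --pt "0 0 0 0 0.46" --pt "0 0 0 0 0.46" --pt "0 0 0 0 0.46"

```text
t: 14.8
eef_pos: [532.2, -340.2, 19.2]
tcp_rot: [3.141, 0.0, 2.165]
ft_force: [0.5, -0.4, -4.7]
opening: 0.545
grip_force: 30.0
```

Request:
carry_out --pt "0 0 1 0 0.455" --pt "0 0 0 0 0.455" --pt "0 0 0 0 0.455"

```text
t: 15.1
eef_pos: [532.2, -340.2, 18.2]
tcp_rot: [3.141, 0.0, 2.165]
ft_force: [-0.0, -0.2, -1.7]
opening: 0.543
grip_force: 11.3
```

Request:
carry_out --pt "0 0 0 0 0.453" --pt "0 0 0 0 0.453" --pt "0 0 0 0 0.453"

```text
t: 15.4
eef_pos: [532.3, -340.2, 18.3]
tcp_rot: [3.141, 0.0, 2.165]
ft_force: [-0.6, -0.5, 1.1]
opening: 0.551
grip_force: 0.0
```

Request:
carry_out --pt "0 0 0 0 0.451" --pt "0 0 0 0 0.451" --pt "0 0 0 0 0.451"

```text
t: 15.7
eef_pos: [532.2, -340.2, 18.1]
tcp_rot: [3.141, -0.0, 2.165]
ft_force: [-0.1, 0.8, 0.1]
opening: 0.551
grip_force: 0.0
```

A closure of 0.455 gives about 11 N. I'll try the arc at that squeeze.

Request:
carry_out --pt "0 0 0 0 0.455" --pt "0 0 0 0 0.455" --pt "0 0 0 0 0.455" --pt "2 0 -7 0 0.455" --pt "2 0 -6 0 0.455" --pt "2 0 -6 0 0.455" --pt "3 0 -6 0 0.455" --pt "3 0 -6 0 0.455" --pt "3 0 -5.5 0 0.455" --pt "0 0 0 0 0.455"

```text
t: 16.7
eef_pos: [523.8, -327.5, 55.6]
tcp_rot: [3.141, 0.001, 2.165]
ft_force: [-0.0, -0.3, 0.9]
opening: 0.546
grip_force: 11.2
```

Run:
```python
from h import *
s=env.state();print(s["eef_pos"],s["ft_force"],s["moment"],s["opening"],s["grip_force"])
B=env.read_camera("side")
cv2.imwrite("pics/x2.png",cv2.convertScaleAbs(crop(B["color"],250,220,480,400,2),alpha=1.5))
```

```text
[ 523.78482063 -327.54439097   55.60565475] [-0.01484683 -0.31936193  0.88539448] [ 0.11553688  0.18788191 -0.03722113] 0.5462328314181424 11.23356968164444
```

View pics/x2.png

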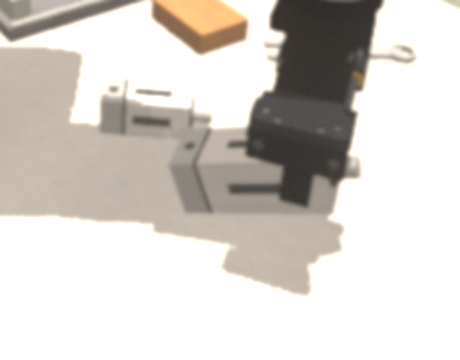

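It is pivoting: the foot is on the bench and the stud end has risen. I'll continue the arc.

Request:
carry_out --pt "6 0 -8 0 0.455" --pt "6 0 -7.5 0 0.455" --pt "7 0 -7 0 0.455" --pt "7.5 0 -6.5 0 0.455" --pt "8 0 -5.5 0 0.455" --pt "8.5 0 -5 0 0.455" --pt "9 0 -4 0 0.455" --pt "9 0 -3 0 0.455" --pt "9.5 0 -2.5 0 0.455" --pt "9.5 0 -1.5 0 0.455" --pt "10 0 -0.5 0 0.455" --pt "10 0 0 0 0.455"

```text
t: 17.95
eef_pos: [467.3, -244.2, 105.6]
tcp_rot: [3.142, -0.0, 2.165]
ft_force: [-0.5, 0.1, -5.4]
opening: 0.547
grip_force: 11.2
```

Request:
carry_out --pt "9 0 1 0 0.455" --pt "9 0 1 0 0.455" --pt "0 0 0 0 0.455" --pt "0 0 0 0 0.455"

```text
t: 18.35
eef_pos: [458.0, -230.0, 103.6]
tcp_rot: [3.141, 0.0, 2.165]
ft_force: [0.1, -0.3, -4.3]
opening: 0.546
grip_force: 11.2
```

Run:
```python
from h import *
s=env.state();print(s["eef_pos"],s["ft_force"],s["moment"],s["opening"],s["grip_force"])
A=env.read_camera("scene");B=env.read_camera("side")
A=crop(A["color"],110,150,310,290,2.5);B=crop(B["color"],250,220,450,400,2)
H=max(A.shape[0],B.shape[0]);p=lambda i:cv2.copyMakeBorder(i,0,H-i.shape[0],0,0,0)
im=np.hstack([p(A),p(B)]);im=cv2.resize(im,None,fx=.88,fy=.88);cv2.imwrite("pics/x3.png",cv2.convertScaleAbs(im,alpha=1.5))
```

```text
[ 457.97158022 -230.04476324  103.64234798] [ 0.09686228 -0.29066729 -4.32832037] [-0.21649493 -0.10885536 -0.05536479] 0.5457936029857975 11.204493194818497
```

View pics/x3.png

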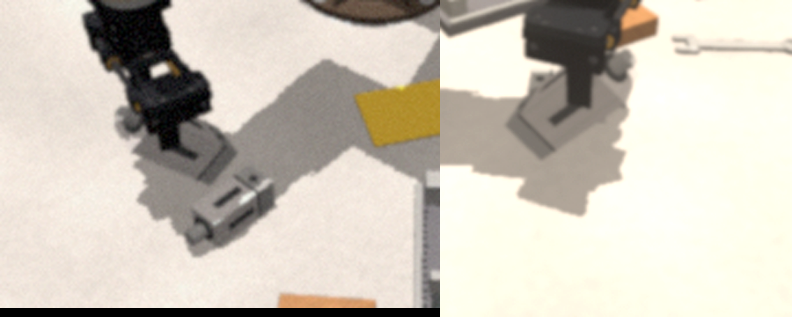

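The post now hangs at about 45°, just clear of the bench. Its centre of mass is close to the foot, so easing the squeeze should let it swing down.

Request:
carry_out --pt "0 0 0 0 0.454" --pt "0 0 0 0 0.454" --pt "0 0 0 0 0.454" --pt "0 0 0 0 0.454"

```text
t: 18.85
eef_pos: [457.8, -230.1, 103.6]
tcp_rot: [3.141, 0.0, 2.165]
ft_force: [-0.4, -0.2, -2.8]
opening: 0.547
grip_force: 5.0
```

Run:
```python
from h import *
s=env.state();print(s["eef_pos"],s["ft_force"],s["moment"],s["opening"],s["grip_force"])
```

```text
[ 457.84513903 -230.10202505  103.64588315] [-0.37830884 -0.23785282 -2.75453714] [-0.17054756  0.01809951  0.03789555] 0.5472995898127228 5.046812295913696
```

Request:
carry_out --pt "0 0 0 0 0.4535" --pt "0 0 0 0 0.4535" --pt "0 0 0 0 0.4535" --pt "0 0 0 0 0.4535"

```text
t: 19.25
eef_pos: [457.8, -230.0, 103.6]
tcp_rot: [3.142, -0.0, 2.165]
ft_force: [-0.5, 0.8, -2.3]
opening: 0.55
grip_force: 2.0
```

Request:
carry_out --pt "0 0 0 0 0.453" --pt "0 0 0 0 0.452" --pt "0 0 0 0 0.45" --pt "0 0 0 0 0.44" --pt "0 0 0 0 0.44" --pt "0 0 0 0 0.44"

```text
t: 19.85
eef_pos: [457.8, -230.0, 103.6]
tcp_rot: [3.141, 0.0, 2.165]
ft_force: [0.6, -0.5, 0.9]
opening: 0.556
grip_force: 0.0
```

Run:
```python
from h import *
s=env.state();print(s["eef_pos"],s["ft_force"],s["moment"],s["opening"],s["grip_force"])
A=env.read_camera("scene");B=env.read_camera("side")
A=crop(A["color"],110,150,310,290,2.5);B=crop(B["color"],250,220,450,400,2)
H=max(A.shape[0],B.shape[0]);p=lambda i:cv2.copyMakeBorder(i,0,H-i.shape[0],0,0,0)
im=np.hstack([p(A),p(B)]);im=cv2.resize(im,None,fx=.88,fy=.88);cv2.imwrite("pics/x4.png",cv2.convertScaleAbs(im,alpha=1.5))
```

```text
[ 457.82374972 -230.00990409  103.63368224] [ 0.6180969  -0.49098124  0.86354317] [-0.10138946  0.02956114 -0.01388575] 0.556167531515307 0.0
```

View pics/x4.png

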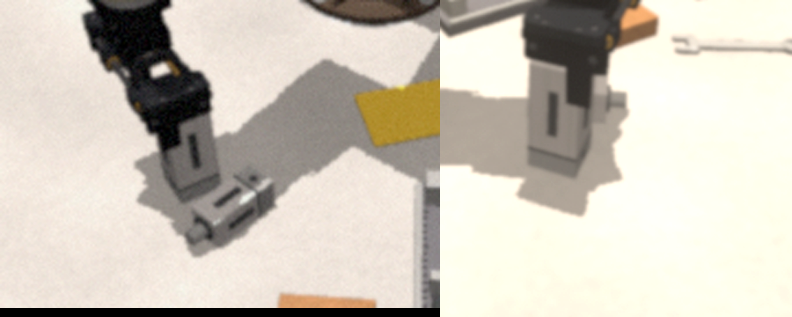

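It is standing. I'll locate the post's centre relative to the tool from its ground edge in the scene view.

Run:
```python
from h import *
A=env.read_camera("scene");B=env.read_camera("side");s=env.state();p=s["eef_pos"];w=s["tcp_rot"][2]
X=np.array([np.cos(w),np.sin(w)]);Y=np.array([np.sin(w),-np.cos(w)])
def t(c,u,z=0): q=onz(c,u,z)[:2]-p[:2];print(np.round([q@X,q@Y],1))
k=.88*2.5
t(A,(110+172/k,150+197/k));t(A,(110+220/k,150+182/k))
k=.88*2
t(B,(250+(528-440)/k,220+165/k));t(B,(250+(577-440)/k,220+177/k)); t(B,(250+(592-440)/k,220+160/k))
cv2.imwrite("pics/x5.png",crop(wristcam()["color"],150,100,410,300,2))
```

```text
[-3.8 11. ]
[54.8 19.2]
[ 49.7 -28.4]
[ -2.5 -24.8]
[-8.9  5.1]
```

View pics/x5.png

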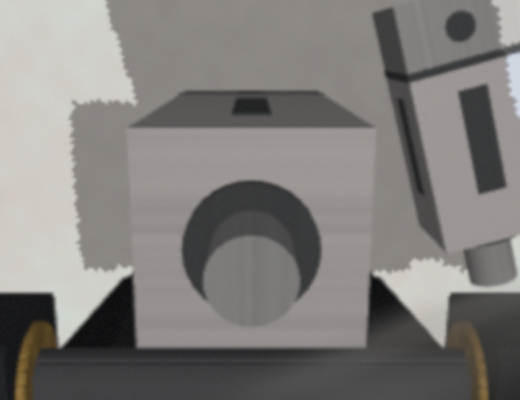

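The wrist view shows the post's top squarely between the fingers: far top edge at row 163 (full image), cols 214–338, stud at (275,240). That is 12 views used, so from here I'll rely on numbers.

Run:
```python
from h import *
c=wristcam();s=env.state();p=s["eef_pos"];w=s["tcp_rot"][2]
X=np.array([np.cos(w),np.sin(w)]);Y=np.array([np.sin(w),-np.cos(w)])
def t(u,z): q=onz(c,u,z)[:2]-p[:2];print(np.round([q@X,q@Y],1))
t((214,163.5),128);t((337.5,163.5),128);t((275.5,240.5),150)
```

```text
[ 51.7 -25. ]
[51.7 26.6]
[25.7  0.7]
```

Request:
carry_out --pt "0 0 0 0 0.35" --pt "0 0 0 0 0.35" --pt "8 0 0 0 0.35" --pt "9 0 0 0 0.35" --pt "8.7 0.7 0 0 0.35" --pt "0 0 0 0 1" --pt "0 0 0 0 1" --pt "0 0 0 0 1" --pt "0 0 0 0 1" --pt "0 0 0 0 1" --pt "0 0 -10 0 1" --pt "0 0 -20 0 1"

```text
t: 21.35
eef_pos: [443.3, -208.1, 133.1]
tcp_rot: [-3.14, -0.003, 2.165]
ft_force: [0.9, 0.4, -4.3]
opening: 0.545
grip_force: 30.0
```

Request:
carry_out --pt "0 0 -35 0 1" --pt "0 0 -35 0 1" --pt "0 0 0 -7.8 1" --pt "0 0 0 -7.8 1" --pt "0 0 0 -7.8 1" --pt "0 0 0 -7.8 1" --pt "0 0 0 -7.8 1" --pt "0 0 0 -7.8 1" --pt "0 0 0 -7.8 1" --pt "0 0 0 0 1"

```text
t: 22.35
eef_pos: [443.8, -208.3, 203.7]
tcp_rot: [3.141, -0.0, 3.12]
ft_force: [-0.0, -0.3, -4.8]
opening: 0.549
grip_force: 30.0
```

Run:
```python
from h import *
s=env.state();print(s["eef_pos"],s["tcp_rot"],s["ft_force"],s["moment"],s["opening"],s["grip_force"]);go(528,106,200,178.6,8)
```

```text
[ 443.79237331 -208.34166804  203.7279692 ] [ 3.14148667e+00 -3.33615826e-04  3.11965749e+00] [-0.04028245 -0.31943221 -4.75790268] [-0.00747515  0.01698707 -0.04106734] 0.5485659652928011 29.955355525016785
turn 0.14 shift/n [-9.6 39.5  0.5] dist 325.0
```

Request:
carry_out --pt "-9.6 39.5 0 0 1" --pt "-9.6 39.5 0 0 1" --pt "-9.6 39.5 0 0 1" --pt "-9.6 39.5 0 0 1" --pt "-9.6 39.5 0 0 1" --pt "-9.6 39.5 0 0 1" --pt "-9.6 39.5 0 0 1" --pt "-9.6 39.5 0 0 1" --pt "0 0 0 0 1" --pt "0 0 30 0 1" --pt "0 0 30 0 1" --pt "0 0 12 0 1"

```text
t: 23.55
eef_pos: [527.1, 105.3, 129.5]
tcp_rot: [-3.141, -0.004, 3.114]
ft_force: [0.6, 1.1, -4.4]
opening: 0.548
grip_force: 30.0
```

Request:
carry_out --pt "0 0 3 0 1" --pt "0 0 3 0 1" --pt "0 0 1 0 1" --pt "0 0 1 0 1" --pt "0 0 0 0 1"

```text
t: 24.05
eef_pos: [528.5, 105.8, 124.2]
tcp_rot: [3.141, 0.001, 3.117]
ft_force: [-0.3, 0.4, -5.3]
opening: 0.551
grip_force: 30.0
```

Request:
carry_out --pt "0 0 0.7 0 1" --pt "0 0 0 0 1"

```text
t: 24.25
eef_pos: [528.6, 105.8, 124.1]
tcp_rot: [3.141, 0.001, 3.118]
ft_force: [-2.5, -0.4, 6.2]
opening: 0.539
grip_force: 30.0
```

Request:
carry_out --pt "0 0 0.7 0 1" --pt "0 0 0 0 1"

```text
t: 24.45
eef_pos: [528.7, 105.9, 124.0]
tcp_rot: [3.141, 0.002, 3.118]
ft_force: [-5.1, 1.5, 14.2]
opening: 0.544
grip_force: 30.0
```

Request:
carry_out --pt "0 0 0 0 0.3" --pt "0 0 0 0 0.2" --pt "0 0 0 0 0.2" --pt "0 0 -15 0 0.2" --pt "0 0 -30 0 0.2" --pt "0 0 -40 0 0.2" --pt "0 0 0 0 0.5" --pt "-38 0 0 0 0.5" --pt "-38 0 0 0 0.5" --pt "-38 0 0 0 0.5" --pt "-38 0 0 0 0.5" --pt "0 0 0 0 0.5"

```text
t: 25.65
eef_pos: [683.3, 101.6, 205.2]
tcp_rot: [-3.142, 0.0, 3.117]
ft_force: [-1.4, 0.1, -0.3]
opening: 0.504
grip_force: 0.0
```

Run:
```python
from h import *
go(681.8,102.1,86.9,178.6)
c=wristcam();cv2.imwrite("pics/w4.png",c["color"][:,:,::-1]);np.savez("pics/w4.npz",**c)
```

```text
turn -0.01 shift/n [  1.5   0.4 118.3] dist 118.0
```

View pics/w4.png

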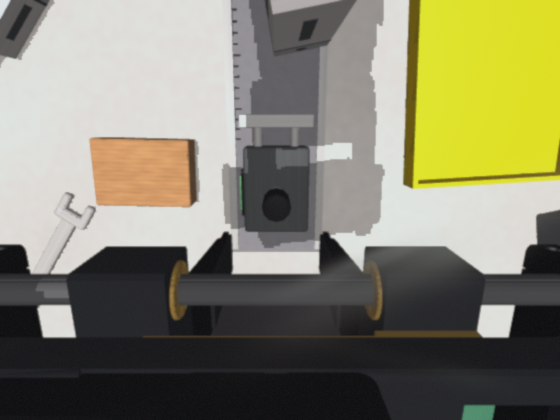

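The post stands on the gauge. Its foot edge runs (276,52)→(327,40), which suggests it has turned a little. The knob is at (276,206). I'll check the angle.

Run:
```python
from h import *
c=dict(np.load("pics/w4.npz"))
a=onz(c,(276,52),20);b=onz(c,(327,40),20);print(a,b,b-a,np.linalg.norm(b-a))
print("edge base",onz(c,(233,100),20),onz(c,(327,100),20),"knob",onz(c,(276,206),100))
A=env.read_camera("scene");np.savez("pics/s4.npz",**A)
cv2.imwrite("pics/s4.png",cv2.convertScaleAbs(crop(A["color"],280,150,380,340,3),alpha=1.5))
```

```text
[548.26309638 105.53619328  20.        ] [538.77107955 154.94430453  20.        ] [-9.49201683 49.40811125  0.        ] 50.31162729027811
edge base [591.70985487  61.2910289   20.        ] [593.97097807 155.73010951  20.        ] knob [682.53893591 102.23269872 100.        ]
```

The post was shifted to about (518,125) and turned +11°, which is probably the announced knock. I'll regrip it and recentre.

Request:
carry_out --pt "0 0 0 0 0" --pt "41 4.8 0 0 0" --pt "41 4.8 0 0 0" --pt "41 4.8 0 0 0" --pt "41 4.8 0 0 0" --pt "0 0 0 -5.5 0" --pt "0 0 0 -5.5 0" --pt "0 0 30 0 0" --pt "0 0 30 0 0" --pt "0 0 19 0 0" --pt "0 0 0 0 0.4" --pt "0 0 0 0 1"

```text
t: 26.95
eef_pos: [516.5, 125.3, 129.0]
tcp_rot: [3.142, 0.0, -2.973]
ft_force: [0.1, 0.2, 0.5]
opening: 0.887
grip_force: 0.0
```

Request:
carry_out --pt "0 0 0 0 1" --pt "0 0 0 0 1" --pt "0 0 0 0 1" --pt "0 0 0 0 1" --pt "0 0 0 0 1" --pt "0 0 -6 0 1" --pt "0 0 0 5.5 1" --pt "0 0 0 5.5 1" --pt "0 0 0 0 1"

```text
t: 27.85
eef_pos: [516.4, 125.3, 134.1]
tcp_rot: [3.142, -0.001, 3.116]
ft_force: [-0.6, -0.8, -4.7]
opening: 0.547
grip_force: 29.9
```

Run:
```python
from h import *
s=env.state();print(s["eef_pos"],s["ft_force"],s["moment"]);go(528,106,124.3,178.6,4)
c=wristcam();np.savez("pics/w5.npz",**c);cv2.imwrite("pics/w5.png",c["color"][:,:,::-1])
g=cv2.GaussianBlur(cv2.cvtColor(c["color"],cv2.COLOR_RGB2GRAY),(5,5),0).astype(int)
print(g[120:240:5,275].tolist());print(g[195,190:360:5].tolist())
```

```text
[516.44267475 125.29004455 134.1293623 ] [-0.58863751 -0.77682031 -4.65484455] [0.00353213 0.02160521 0.03683513]
turn -0.05 shift/n [-3.  -4.8  2.5] dist 25.0
[145, 145, 143, 86, 90, 85, 121, 133, 131, 129, 128, 127, 120, 55, 86, 39, 37, 37, 37, 81, 89, 89, 123, 153]
[212, 148, 120, 87, 87, 88, 88, 88, 88, 88, 87, 87, 87, 87, 87, 85, 40, 39, 42, 86, 87, 87, 87, 87, 88, 134, 140, 141, 140, 140, 140, 138, 138, 139]
```

Request:
carry_out --pt "-6 -9.6 0 0 1" --pt "-6 -9.6 0 0 1" --pt "0 0 2.5 0 1" --pt "0 0 2 0 1" --pt "0 0 0.5 0 1" --pt "0 0 0 0 1"

```text
t: 28.5
eef_pos: [528.1, 105.9, 129.1]
tcp_rot: [3.142, -0.0, 3.118]
ft_force: [-0.2, 0.4, -5.1]
opening: 0.545
grip_force: 29.9
```

Request:
carry_out --pt "0 0 0.6 0 1" --pt "0 0 0 0 1" --pt "0 0 0 0 1"

```text
t: 28.8
eef_pos: [528.3, 105.9, 128.7]
tcp_rot: [3.141, 0.0, 3.118]
ft_force: [-0.3, 1.2, -4.0]
opening: 0.546
grip_force: 29.9
```

Release, rise and go to the knob.

Request:
carry_out --pt "0 0 0.4 0 1" --pt "0 0 0 0 0.43" --pt "0 0 0 0 0.35" --pt "0 0 0 0 0.2" --pt "0 0 0 0 0.2" --pt "0 0 -15 0 0.2" --pt "0 0 -30 0 0.2" --pt "0 0 -40 0 0.2" --pt "0 0 0 0 0.5"

```text
t: 29.7
eef_pos: [530.0, 106.0, 217.6]
tcp_rot: [3.141, 0.007, 3.118]
ft_force: [-0.0, 0.1, 0.2]
opening: 0.759
grip_force: 0.0
```

Request:
carry_out --pt "-38 0 0 0 0.5" --pt "-38 0 0 0 0.5" --pt "-38 0 0 0 0.5" --pt "-39 0 0 0 0.5" --pt "0 0 0 0 0.5" --pt "0 0 0 0 0.5"

```text
t: 30.3
eef_pos: [681.0, 102.0, 211.7]
tcp_rot: [-3.142, -0.002, 3.117]
ft_force: [0.3, -0.0, -0.3]
opening: 0.496
grip_force: 0.0
```

Run:
```python
from h import *
go(682,102.2,87,178.6)
c=wristcam();np.savez("pics/w6.npz",**c);cv2.imwrite("pics/w6.png",c["color"][:,:,::-1])
g=cv2.cvtColor(c["color"],cv2.COLOR_RGB2GRAY)
for r in range(20,80,6): print(r,(g[r,225:345:4]).tolist())
```

```text
turn 0.02 shift/n [ -1.    0.2 124.7] dist 125.0
20 [217, 214, 168, 165, 165, 165, 166, 167, 166, 167, 166, 167, 166, 167, 167, 167, 167, 168, 167, 168, 167, 167, 167, 102, 140, 136, 147, 149, 150, 149]
26 [218, 215, 177, 172, 172, 172, 173, 173, 173, 174, 174, 174, 174, 173, 174, 175, 176, 175, 175, 175, 175, 175, 175, 102, 140, 137, 149, 149, 150, 150]
32 [219, 216, 175, 170, 169, 170, 171, 172, 171, 172, 171, 172, 172, 173, 173, 173, 174, 174, 173, 173, 173, 173, 173, 99, 141, 137, 149, 148, 149, 148]
38 [221, 217, 117, 88, 87, 87, 88, 87, 87, 87, 87, 87, 88, 87, 87, 87, 87, 88, 87, 87, 87, 87, 90, 97, 141, 138, 151, 149, 149, 147]
44 [221, 217, 152, 117, 87, 88, 87, 87, 87, 87, 87, 80, 84, 82, 85, 88, 87, 88, 88, 88, 88, 88, 97, 96, 141, 138, 150, 150, 149, 147]
50 [222, 219, 160, 133, 93, 87, 87, 87, 88, 89, 87, 38, 37, 37, 74, 88, 88, 88, 88, 88, 89, 95, 96, 100, 141, 138, 149, 150, 149, 149]
56 [222, 219, 171, 144, 143, 88, 88, 87, 88, 88, 88, 43, 39, 37, 83, 88, 88, 88, 87, 88, 91, 97, 97, 98, 142, 139, 149, 150, 150, 150]
62 [221, 220, 167, 144, 147, 129, 87, 87, 88, 88, 87, 88, 87, 88, 87, 88, 86, 87, 87, 88, 96, 97, 96, 102, 142, 141, 151, 151, 149, 150]
68 [222, 221, 186, 135, 146, 147, 117, 86, 86, 86, 87, 85, 81, 77, 81, 82, 82, 82, 81, 94, 96, 96, 97, 107, 142, 141, 150, 151, 149, 148]
74 [222, 222, 208, 145, 147, 148, 148, 147, 146, 132, 97, 97, 97, 96, 95, 95, 96, 96, 97, 96, 97, 95, 96, 104, 141, 142, 150, 150, 150, 151]
```

The post is now square and centred. Next, pinch the knob and slide the jaw toward it.

Request:
carry_out --pt "-1 0 40 0 0.5" --pt "0 0 40 0 0.5" --pt "0 0 30 0 0.5" --pt "0 0 14.5 0 0.5" --pt "0 0 0 0 1" --pt "0 0 0 0 1" --pt "0 0 0 0 1" --pt "0 0 0 0 1" --pt "0 0 0 0 1" --pt "0 0 0 0 1"

```text
t: 31.35
eef_pos: [682.9, 102.1, 90.5]
tcp_rot: [3.141, 0.003, 3.118]
ft_force: [-1.2, 0.2, 7.7]
opening: 0.248
grip_force: 30.0
```

Request:
carry_out --pt "2 0 0 0 1" --pt "4 0 0 0 1" --pt "6 0 0 0 1" --pt "6 0 0 0 1" --pt "6 0 0 0 1" --pt "6 0 0 0 1" --pt "6 0 0 0 1" --pt "6 0 0 0 1" --pt "4 0 0 0 1" --pt "2 0 0 0 1" --pt "0 0 0 0 1"

```text
t: 32.45
eef_pos: [635.2, 103.2, 90.5]
tcp_rot: [3.141, 0.004, 3.118]
ft_force: [-0.3, -0.0, 9.0]
opening: 0.248
grip_force: 30.0
```

Request:
carry_out --pt "1.5 0 0 0 1" --pt "1.5 0 0 0 1" --pt "1.5 0 0 0 1" --pt "1.5 0 0 0 1" --pt "1.5 0 0 0 1" --pt "1.5 0 0 0 1" --pt "0 0 0 0 1"

```text
t: 33.15
eef_pos: [627.0, 103.4, 90.5]
tcp_rot: [3.141, 0.005, 3.118]
ft_force: [4.2, 0.1, 6.2]
opening: 0.245
grip_force: 30.0
```

Request:
carry_out --pt "1.5 0 0 0 1" --pt "1.5 0 0 0 1" --pt "1.5 0 0 0 1" --pt "1.5 0 0 0 1" --pt "0 0 0 0 1"

```text
t: 33.65
eef_pos: [621.1, 103.6, 90.5]
tcp_rot: [3.141, 0.005, 3.118]
ft_force: [4.7, 0.0, 5.6]
opening: 0.248
grip_force: 30.0
```

Request:
carry_out --pt "1.5 0 0 0 1" --pt "1.5 0 0 0 1" --pt "0 0 0 0 1"

```text
t: 33.95
eef_pos: [618.2, 103.7, 90.5]
tcp_rot: [3.141, 0.006, 3.118]
ft_force: [5.5, -0.6, 5.9]
opening: 0.247
grip_force: 30.0
```

Request:
carry_out --pt "1.5 0 0 0 1" --pt "1.5 0 0 0 1" --pt "0 0 0 0 1" --pt "0 0 0 0 1"

```text
t: 34.35
eef_pos: [615.5, 103.7, 90.5]
tcp_rot: [3.141, 0.006, 3.118]
ft_force: [7.5, -0.8, 4.7]
opening: 0.246
grip_force: 30.0
```

Request:
carry_out --pt "1 0 0 0 1" --pt "1 0 0 0 1" --pt "1 0 0 0 1" --pt "0 0 0 0 1" --pt "0 0 0 0 1"

```text
t: 34.85
eef_pos: [612.9, 103.8, 90.6]
tcp_rot: [3.141, 0.007, 3.118]
ft_force: [8.4, 0.0, 4.2]
opening: 0.246
grip_force: 30.0
```

Request:
carry_out --pt "1 0 0 0 1" --pt "1 0 0 0 1" --pt "0 0 0 0 1" --pt "0 0 0 0 1" --pt "0 0 0 0 1" --pt "0 0 0 0 1" --pt "0 0 0 0 1" --pt "0 0 0 0 1"

```text
t: 35.65
eef_pos: [611.2, 103.8, 90.5]
tcp_rot: [3.141, 0.008, 3.118]
ft_force: [9.4, -0.1, 2.8]
opening: 0.247
grip_force: 30.0
```

Request:
carry_out --pt "1 0 0 0 1" --pt "0 0 0 0 1" --pt "0 0 0 0 1" --pt "0 0 0 0 1" --pt "0 0 0 0 1" --pt "0 0 0 0 1" --pt "0 0 0 0 1"

```text
t: 36.35
eef_pos: [610.3, 103.8, 90.5]
tcp_rot: [3.141, 0.008, 3.118]
ft_force: [10.9, 0.5, 2.7]
opening: 0.25
grip_force: 30.0
```

Request:
carry_out --pt "-2 0 0 0 1" --pt "-5 0 0 0 1" --pt "-8 0 0 0 1" --pt "-8 0 0 0 1" --pt "-8 0 0 0 1" --pt "-8 0 0 0 1" --pt "-8 0 0 0 1" --pt "-8 0 0 0 1" --pt "-8 0 0 0 1" --pt "-6 0 0 0 1" --pt "-2 0 0 0 1" --pt "0 0 0 0 1"

```text
t: 37.55
eef_pos: [679.1, 102.3, 90.5]
tcp_rot: [3.141, 0.003, 3.118]
ft_force: [0.0, 0.2, 7.4]
opening: 0.247
grip_force: 30.0
```

Request:
carry_out --pt "0 0 0 0 0.5" --pt "0 0 0 0 0.4" --pt "0 0 0 0 0.2" --pt "0 0 -40 0 0" --pt "0 0 -40 0 0" --pt "0 0 -40 0 0" --pt "40 0 0 0 0" --pt "40 0 0 0 0" --pt "40 0 0 0 0" --pt "41.5 0 0 0 0" --pt "0 0 0 0 0" --pt "0 0 0 0 0"

```text
t: 38.75
eef_pos: [516.8, 106.2, 209.3]
tcp_rot: [3.141, 0.001, 3.118]
ft_force: [0.8, -0.1, -0.5]
opening: 1.001
grip_force: 0.0
```

Run:
```python
from h import *
go(517.5,106,129,178.6)
c=wristcam();g=cv2.cvtColor(c["color"],cv2.COLOR_RGB2GRAY)
# stud/post top rows at z=148: where the post top should be
X=np.array([-.9997,.0244]);Y=np.array([.0244,.9997])
def pix(P): q=c["K"]@(c["R"]@P+c["t"]);return (q[:2]/q[2]).round(0)
for dx in(-26,26):
    for dy in(-26,26): xy=np.array([517.5,106])+X*dx+Y*dy;print(dx,dy,pix(np.r_[xy,148]))
cv2.imwrite("pics/w7.png",crop(c["color"],150,60,410,300,2))
```

```text
turn 0.05 shift/n [-0.7 -0.2 80.3] dist 80.0
-26 -26 [239. 257.]
-26 26 [311. 257.]
26 -26 [237. 187.]
26 26 [313. 187.]
```

View pics/w7.png

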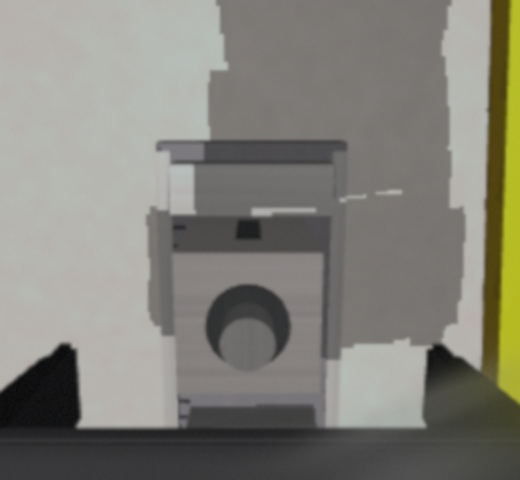

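The post's top is at crop (172–325, 253–395), exactly where predicted. I'll grip it and carry it to the tray.

Request:
carry_out --pt "-0.7 0 30 0 0" --pt "0 0 30 0 0" --pt "0 0 20.3 0 0.3" --pt "0 0 0 0 1" --pt "0 0 0 0 1" --pt "0 0 0 0 1" --pt "0 0 0 0 1" --pt "0 0 0 0 1" --pt "0 0 0 0 1" --pt "0 0 -10 0 1" --pt "0 0 -30 0 1" --pt "0 0 -40 0 1"

```text
t: 40.0
eef_pos: [516.4, 106.0, 208.4]
tcp_rot: [-3.141, -0.004, 3.118]
ft_force: [0.5, 0.5, -4.0]
opening: 0.544
grip_force: 30.0
```

Request:
carry_out --pt "0 0 -20 0 1" --pt "-11.2 37.1 0 0 1" --pt "-11.2 37.1 0 0 1" --pt "-11.2 37.1 0 0 1" --pt "-11.2 37.1 0 0 1" --pt "-11.2 37.1 0 0 1" --pt "-11.2 37.1 0 0 1" --pt "0 0 0 0 1" --pt "0 0 0 0 1"

```text
t: 40.9
eef_pos: [589.3, 327.4, 227.9]
tcp_rot: [-3.141, -0.002, 3.119]
ft_force: [-0.6, -0.4, -4.5]
opening: 0.544
grip_force: 30.0
```

Run:
```python
from h import *
s=env.state();print(s["eef_pos"],s["ft_force"],s["moment"],s["opening"]);go(590,327,116,178.6)
c=env.read_camera("scene");hsv=cv2.cvtColor(c["color"],cv2.COLOR_RGB2HSV)
m=cv2.inRange(hsv,(22,110,40),(34,255,255))
for q in cv2.findContours(m,cv2.RETR_EXTERNAL,cv2.CHAIN_APPROX_SIMPLE)[0]:
    if cv2.contourArea(q)>600:
        p=cv2.approxPolyDP(cv2.convexHull(q),4,True)[:,0];print([u.tolist()+onz(c,u,28)[:2].round(0).tolist() for u in p])
# short post: bright region left of gauge
```

```text
[589.27200414 327.38673304 227.86034566] [-0.63963579 -0.38216729 -4.54343434] [0.04196357 0.06904586 0.03263749] 0.5435801128736878
turn 0.11 shift/n [ -0.7  -0.4 111.9] dist 112.0
[[526, 229, 430.0, 640.0], [559, 279, 588.0, 651.0], [559, 309, 669.0, 614.0], [538, 294, 632.0, 585.0], [513, 251, 506.0, 578.0]]
[[364, 212, 380.0, 234.0], [422, 211, 372.0, 389.0], [466, 310, 678.0, 414.0], [461, 316, 693.0, 399.0], [386, 315, 696.0, 241.0]]
[[327, 206, 360.0, 136.0], [280, 215, 399.0, 10.0], [271, 194, 315.0, -17.0], [315, 185, 272.0, 107.0]]
```

Request:
carry_out --pt "0 0 40 0 1" --pt "0 0 40 0 1" --pt "0 0 22 0 1" --pt "0 0 6 0 1" --pt "0 0 3 0 1" --pt "0 0 1 0 1" --pt "0 0 0 0 1" --pt "0 0 0 0 1"

```text
t: 41.75
eef_pos: [590.4, 327.1, 117.7]
tcp_rot: [3.141, 0.002, 3.118]
ft_force: [-0.5, -0.4, -4.7]
opening: 0.545
grip_force: 30.0
```

Request:
carry_out --pt "0 0 0.8 0 1" --pt "0 0 0.4 0 1" --pt "0 0 0 0 1"

```text
t: 42.05
eef_pos: [590.0, 327.0, 115.3]
tcp_rot: [3.141, 0.0, 3.118]
ft_force: [0.8, -0.2, -4.9]
opening: 0.542
grip_force: 30.0
```

Request:
carry_out --pt "0 0 0.7 0 1" --pt "0 0 0 0 1"

```text
t: 42.25
eef_pos: [590.1, 327.0, 114.7]
tcp_rot: [3.141, 0.0, 3.118]
ft_force: [-0.7, 0.2, -3.6]
opening: 0.545
grip_force: 30.0
```

Request:
carry_out --pt "0 0 0.7 0 1" --pt "0 0 0 0 1"

```text
t: 42.45
eef_pos: [590.2, 327.0, 114.6]
tcp_rot: [3.141, 0.001, 3.118]
ft_force: [-0.3, -0.8, 3.5]
opening: 0.546
grip_force: 30.0
```

Request:
carry_out --pt "0 0 0 0 0.43" --pt "0 0 0 0 0.35" --pt "0 0 0 0 0.1" --pt "0 0 0 0 0" --pt "0 0 -20 0 0" --pt "0 0 -40 0 0" --pt "0 0 -45 0 0" --pt "0 0 -35 0 0" --pt "7 -43 0 0 0" --pt "7 -43 0 0 0" --pt "7 -43 0 0 0" --pt "7 -43 0 0 0"

```text
t: 43.65
eef_pos: [557.3, 154.3, 253.9]
tcp_rot: [3.141, 0.0, 3.118]
ft_force: [0.5, -0.7, -0.0]
opening: 1.003
grip_force: 0.0
```

Request:
carry_out --pt "7 -45 0 0 0" --pt "7 -45 0 0 0" --pt "7 -45 0 0 0" --pt "7 -45 0 0 0" --pt "7 -45 0 0 0" --pt "7 -45 0 0 0" --pt "7 -45 0 0 0" --pt "0 0 0 8 0" --pt "0 0 0 8 0" --pt "0 0 0 8 0" --pt "0 0 0 8 0" --pt "0 0 0 6 0"

```text
t: 44.85
eef_pos: [501.4, -158.1, 253.9]
tcp_rot: [3.141, 0.0, 2.449]
ft_force: [-0.3, 0.4, -0.1]
opening: 1.001
grip_force: 0.0
```

Request:
carry_out --pt "0 0 0 0 0" --pt "0 0 0 0 0"

```text
t: 45.05
eef_pos: [501.4, -158.1, 253.8]
tcp_rot: [3.142, 0.0, 2.458]
ft_force: [-0.8, -0.2, -0.4]
opening: 1.0
grip_force: 0.0
```

Run:
```python
from h import *
c=wristcam();s=env.state();np.savez("pics/w8.npz",**c);print(s["eef_pos"],np.degrees(s["tcp_rot"][2]))
g=cv2.cvtColor(c["color"],cv2.COLOR_RGB2GRAY)
print((cv2.resize(g[80:250,200:350],(38,43),interpolation=cv2.INTER_AREA)//10).tolist().__str__().replace("], [","\n"))
```

```text
[ 501.37802374 -158.02568153  253.83843122] 140.79768611714445
[[17, 17, 17, 17, 17, 17, 17, 17, 17, 17, 17, 13, 11, 11, 11, 11, 11, 11, 11, 11, 11, 11, 11, 11, 11, 11, 11, 11, 11, 11, 11, 11, 11, 11, 11, 11, 11, 11
17, 17, 17, 17, 17, 17, 17, 17, 17, 17, 17, 14, 11, 11, 11, 11, 11, 11, 11, 11, 11, 11, 11, 11, 11, 11, 11, 11, 11, 11, 11, 11, 11, 11, 11, 11, 11, 11
17, 17, 17, 17, 17, 17, 17, 17, 17, 17, 17, 15, 11, 11, 11, 11, 11, 11, 11, 11, 11, 11, 11, 11, 11, 11, 11, 11, 11, 11, 11, 11, 11, 11, 11, 11, 11, 11
17, 17, 17, 17, 17, 17, 17, 17, 17, 17, 17, 16, 12, 11, 11, 11, 11, 11, 11, 11, 11, 11, 11, 11, 11, 11, 11, 11, 11, 11, 11, 11, 11, 11, 11, 11, 11, 11
17, 17, 17, 17, 17, 17, 17, 17, 17, 17, 17, 17, 13, 11, 11, 11, 11, 11, 11, 11, 11, 11, 11, 11, 11, 11, 11, 11, 11, 11, 11, 11, 11, 11, 11, 11, 11, 11
17, 17, 17, 17, 17, 17, 17, 17, 17, 17, 17, 17, 13, 11, 11, 11, 11, 11, 11, 11, 11, 11, 11, 11, 11, 11, 11, 11, 11, 11, 11, 11, 11, 11, 11, 11, 11, 11
17, 17, 17, 17, 17, 17, 17, 17, 17, 17, 17, 17, 14, 11, 11, 11, 11, 11, 11, 11, 11, 11, 11, 11, 11, 11, 11, 11, 11, 11, 11, 11, 1
[... 4715 characters left out ...]
16, 16, 17, 17, 17, 17, 17, 17, 17, 17, 17, 17, 17, 17, 17, 17, 17, 17, 17, 17, 17, 17, 16, 16
17, 17, 17, 17, 16, 16, 16, 16, 17, 16, 16, 16, 16, 16, 16, 16, 17, 17, 17, 16, 16, 16, 17, 17, 17, 17, 17, 17, 17, 17, 17, 17, 17, 17, 17, 17, 17, 16
17, 17, 17, 17, 16, 16, 16, 16, 16, 16, 16, 16, 16, 16, 16, 16, 16, 16, 17, 17, 17, 17, 17, 17, 17, 17, 17, 17, 17, 17, 17, 17, 17, 17, 17, 17, 17, 17
17, 17, 17, 17, 17, 17, 17, 16, 16, 16, 16, 16, 16, 16, 16, 16, 16, 17, 17, 17, 17, 17, 17, 17, 17, 17, 17, 17, 17, 17, 17, 17, 17, 17, 17, 17, 17, 16
17, 17, 17, 16, 16, 17, 17, 16, 16, 16, 16, 16, 16, 16, 16, 16, 16, 17, 16, 17, 17, 17, 17, 17, 17, 17, 17, 17, 17, 17, 17, 17, 17, 17, 17, 17, 17, 16]]
```

Run:
```python
from h import *
c=dict(np.load("pics/w8.npz"));s=env.state();p=s["eef_pos"];w=s["tcp_rot"][2]
X=np.array([np.cos(w),np.sin(w)]);Y=np.array([np.sin(w),-np.cos(w)])
for n,u in dict(foot=(277,135),groove=(277,161),slotT=(277.5,166),slotB=(278.5,197),end=(279,213)).items():
    q=onz(c,u,40)[:2]-p[:2];print(n,np.round([q@X,q@Y],1))
g=cv2.cvtColor(c["color"],cv2.COLOR_RGB2GRAY)
for r in(150,175,205): print(r,g[r,250:310:2].tolist())
print(g[125:235:2,268].tolist())
```

```text
foot [55.4  2.2]
groove [26.5  2.3]
slotT [20.8  2.9]
slotB [-15.4   4.2]
end [-34.7   4.8]
150 [110, 111, 112, 112, 112, 111, 105, 104, 103, 106, 103, 105, 97, 57, 48, 48, 53, 94, 103, 103, 105, 104, 104, 105, 110, 110, 109, 109, 110, 110]
175 [111, 111, 110, 110, 111, 113, 122, 124, 124, 124, 124, 123, 98, 47, 49, 48, 64, 119, 125, 125, 124, 123, 124, 117, 111, 110, 111, 111, 111, 109]
205 [167, 167, 167, 167, 167, 169, 175, 151, 125, 125, 125, 124, 124, 125, 124, 125, 125, 124, 125, 125, 125, 124, 126, 155, 169, 170, 169, 171, 172, 172]
[113, 112, 111, 111, 111, 111, 84, 103, 106, 106, 106, 105, 105, 105, 106, 105, 100, 59, 99, 124, 124, 124, 124, 125, 124, 124, 124, 124, 123, 124, 124, 124, 125, 124, 124, 124, 124, 124, 123, 125, 125, 124, 127, 131, 156, 165, 167, 168, 167, 167, 167, 168, 171, 172, 171]
```

Request:
carry_out --pt "-10 5 30 0 0.2" --pt "-11 0 45 0 0.2" --pt "0 0 45 0 0.2" --pt "0 0 45 0 0.2" --pt "0 0 45 0 0.3" --pt "0 0 20 0 0.3" --pt "0 0 10.5 0 0.4" --pt "0 0 0 0 0.5" --pt "0 0 0 0 0.55" --pt "0 0 0 0 0.581" --pt "0 0 0 0 0.581" --pt "0 0 0 0 0.581"

```text
t: 46.3
eef_pos: [521.3, -167.8, 14.4]
tcp_rot: [3.141, 0.002, 2.455]
ft_force: [-1.7, 0.3, 7.9]
opening: 0.422
grip_force: 11.7
```

Request:
carry_out --pt "0 0 0 0 0.581" --pt "0 0 0 0 0.581" --pt "0 0 0 0 0.581"

```text
t: 46.6
eef_pos: [521.3, -167.8, 14.4]
tcp_rot: [3.141, 0.002, 2.455]
ft_force: [-0.8, -1.6, 8.1]
opening: 0.423
grip_force: 14.7
```

Request:
carry_out --pt "0 0 0 0 0.58" --pt "2.5 0 -7 0 0.58" --pt "2.8 0 -6.5 0 0.58" --pt "3.5 0 -6 0 0.58" --pt "4 0 -6 0 0.58" --pt "4.5 0 -5 0 0.58" --pt "5 0 -5 0 0.58" --pt "5.5 0 -4.5 0 0.58" --pt "5.5 0 -4 0 0.58" --pt "6 0 -3.5 0 0.58" --pt "6 0 -3 0 0.58" --pt "6.5 0 -2.5 0 0.58"

```text
t: 47.8
eef_pos: [480.3, -134.3, 66.5]
tcp_rot: [3.142, -0.0, 2.455]
ft_force: [1.0, -1.5, -1.7]
opening: 0.42
grip_force: 3.8
```

Run:
```python
from h import *
s=env.state();print(s["eef_pos"],s["ft_force"],s["moment"],s["opening"],s["grip_force"])
```

```text
[ 480.33061592 -134.28300387   66.5044518 ] [ 0.99791314 -1.46836272 -1.68534424] [-0.15270842 -0.07183511  0.03017292] 0.42020847484156915 3.751668445765972
```

Request:
carry_out --pt "6.5 0 -1 0 0.58" --pt "7 0 -0.5 0 0.58" --pt "7 0 0 0 0.58" --pt "7 0 0 0 0.58" --pt "7 0 0.5 0 0.58" --pt "7 0 0.5 0 0.58" --pt "0 0 0 0 0.58" --pt "0 0 0 0 0.5795" --pt "0 0 0 0 0.5795" --pt "0 0 0 0 0.579" --pt "0 0 0 0 0.5785" --pt "0 0 0 0 0.578"

```text
t: 49.0
eef_pos: [448.8, -108.5, 66.8]
tcp_rot: [3.141, 0.0, 2.454]
ft_force: [-0.5, -0.9, 0.0]
opening: 0.422
grip_force: 0.2
```

Request:
carry_out --pt "0 0 0 0 0.575" --pt "0 0 0 0 0.56" --pt "0 0 0 0 0.56" --pt "0 0 0 0 0.56"

```text
t: 49.4
eef_pos: [448.7, -108.3, 66.8]
tcp_rot: [3.141, 0.0, 2.454]
ft_force: [0.0, 0.1, -0.0]
opening: 0.439
grip_force: 0.0
```

Run:
```python
from h import *
s=env.state();print(s["eef_pos"],s["ft_force"],s["moment"],s["opening"],s["grip_force"])
c=wristcam();np.savez("pics/w9.npz",**c)
g=cv2.cvtColor(c["color"],cv2.COLOR_RGB2GRAY)
print((cv2.resize(g[120:280,200:350],(30,32),interpolation=cv2.INTER_AREA)//10).tolist().__str__().replace("], [","\n"))
```

```text
[ 448.69385216 -108.31505331   66.81650411] [ 0.00214237  0.14651412 -0.00990311] [-0.07421105  0.00936647  0.091165  ] 0.43921189353009477 0.0
[[21, 19, 13, 13, 14, 14, 13, 13, 13, 13, 13, 13, 13, 14, 13, 14, 13, 13, 14, 13, 13, 13, 14, 14, 13, 13, 13, 14, 14, 13
21, 21, 15, 13, 14, 14, 13, 14, 14, 14, 13, 13, 13, 13, 14, 14, 13, 13, 14, 13, 13, 14, 14, 14, 13, 13, 13, 14, 14, 13
21, 21, 14, 13, 14, 14, 14, 14, 14, 14, 13, 13, 13, 13, 14, 14, 14, 14, 14, 13, 13, 14, 13, 14, 14, 14, 14, 14, 14, 13
21, 21, 17, 14, 14, 14, 14, 14, 14, 14, 13, 13, 14, 14, 14, 14, 14, 14, 13, 13, 13, 13, 14, 14, 14, 14, 14, 14, 14, 14
21, 21, 16, 14, 14, 14, 14, 14, 14, 14, 14, 14, 14, 14, 14, 14, 14, 14, 13, 13, 13, 13, 14, 14, 14, 14, 14, 13, 13, 14
21, 21, 18, 14, 14, 14, 14, 14, 14, 14, 14, 14, 14, 14, 14, 14, 14, 14, 14, 13, 13, 14, 14, 14, 14, 13, 13, 13, 14, 14
21, 21, 19, 14, 14, 14, 14, 14, 14, 14, 14, 14, 14, 14, 14, 13, 14, 14, 14, 13, 13, 14, 14, 14, 14, 13, 13, 13, 14, 14
21, 21, 20, 14, 14, 14, 14, 14, 14, 14, 14, 14, 14, 14, 14, 13, 14, 14, 14, 14, 14, 14, 14, 14, 14, 13, 13, 13, 14, 14
21
[... 1881 characters left out ...]
 14, 2, 2, 9, 13, 13, 14
14, 14, 13, 5, 1, 1, 11, 14, 14, 14, 7, 5, 5, 5, 5, 5, 5, 5, 5, 6, 13, 14, 15, 13, 2, 1, 2, 11, 14, 14
14, 13, 7, 1, 1, 2, 11, 14, 14, 9, 5, 5, 6, 6, 7, 6, 6, 6, 5, 5, 8, 14, 15, 13, 2, 1, 1, 4, 13, 14
17, 10, 1, 1, 1, 2, 11, 14, 14, 6, 5, 5, 7, 7, 7, 7, 7, 7, 6, 5, 6, 12, 14, 13, 2, 2, 2, 2, 6, 13
17, 3, 1, 1, 1, 2, 10, 15, 12, 5, 5, 6, 7, 7, 7, 7, 7, 7, 7, 5, 6, 10, 15, 13, 2, 2, 3, 3, 4, 11
5, 1, 1, 1, 2, 2, 10, 15, 11, 5, 5, 7, 7, 7, 7, 7, 7, 7, 7, 6, 6, 9, 15, 13, 3, 4, 4, 5, 5, 6
2, 2, 2, 2, 2, 2, 8, 12, 9, 5, 5, 6, 7, 9, 10, 10, 9, 7, 6, 5, 5, 8, 12, 10, 4, 5, 5, 5, 5, 5
4, 4, 4, 4, 4, 4, 4, 4, 4, 4, 4, 4, 4, 4, 4, 4, 4, 5, 5, 5, 5, 5, 6, 6, 6, 6, 6, 6, 6, 6]]
```

Run:
```python
from h import *
c=dict(np.load("pics/w9.npz"));s=env.state();p=s["eef_pos"];w=s["tcp_rot"][2]
X=np.array([np.cos(w),np.sin(w)]);Y=np.array([np.sin(w),-np.cos(w)])
for u,z in(((232,226),88),((319,226),88),((242,187),0),((306,187),0)):
    q=onz(c,u,z)[:2]-p[:2];print(np.round([q@X,q@Y],1))
```

```text
[ 23.2 -18.9]
[23.2 20. ]
[ 24.3 -23. ]
[24.3 22.1]
```

The short post stands too, centred about 3.5 mm ahead of the pads. I'll grip it and take it to the gauge.

Request:
carry_out --pt "3.5 0.5 0 0 0.55" --pt "0 0 0 0 1" --pt "0 0 0 0 1" --pt "0 0 0 0 1" --pt "0 0 -10 0 1" --pt "0 0 -35 0 1" --pt "0 0 -40 0 1" --pt "0 0 0 -8 1" --pt "0 0 0 -8 1" --pt "0 0 0 -8 1" --pt "0 0 0 -8 1" --pt "0 0 0 -6 1"

```text
t: 50.65
eef_pos: [446.3, -105.7, 152.5]
tcp_rot: [-3.141, 0.001, 3.123]
ft_force: [-0.2, 0.1, -2.5]
opening: 0.418
grip_force: 30.0
```

Request:
carry_out --pt "0 0 0 0 1" --pt "0 0 0 0 1"

```text
t: 50.85
eef_pos: [446.3, -105.7, 152.2]
tcp_rot: [-3.142, 0.0, 3.114]
ft_force: [0.1, -0.5, -2.1]
opening: 0.417
grip_force: 30.0
```

Run:
```python
from h import *
s=env.state();print(s["eef_pos"],s["ft_force"],s["moment"],s["opening"]);go(520,106.3,150,178.6,6)
```

```text
[ 446.30065989 -105.73097444  152.21206909] [ 0.14717897 -0.48054601 -2.07414767] [ 0.00818063 -0.0223394  -0.02866169] 0.41747485716936467
turn -0.15 shift/n [-11.4  35.6   0.4] dist 224.0
```

Request:
carry_out --pt "-11.4 35.6 0 0 1" --pt "-11.4 35.6 0 0 1" --pt "-11.4 35.6 0 0 1" --pt "-11.4 35.6 0 0 1" --pt "-11.4 35.6 0 0 1" --pt "-11.4 35.6 0 0 1" --pt "0 0 0 0 1" --pt "0 0 30 0 1" --pt "0 0 25 0 1" --pt "0 0 6 0 1" --pt "0 0 2 0 1" --pt "0 0 0 0 1"

```text
t: 52.05
eef_pos: [520.1, 105.9, 89.5]
tcp_rot: [3.141, 0.001, 3.117]
ft_force: [0.1, 0.2, -2.2]
opening: 0.422
grip_force: 30.0
```

Request:
carry_out --pt "0 0 1 0 1" --pt "0 0 0 0 1" --pt "0 0 0 0 1"

```text
t: 52.35
eef_pos: [519.9, 106.2, 88.4]
tcp_rot: [3.141, 0.001, 3.118]
ft_force: [-0.7, 1.5, -2.9]
opening: 0.418
grip_force: 30.0
```

Request:
carry_out --pt "0 0 0.8 0 1" --pt "0 0 0 0 1"

```text
t: 52.55
eef_pos: [519.8, 106.2, 87.1]
tcp_rot: [3.141, 0.0, 3.118]
ft_force: [-0.5, 0.1, -1.6]
opening: 0.421
grip_force: 30.0
```

Request:
carry_out --pt "0 0 0.3 0 1" --pt "0 0 0 0 0.56" --pt "0 0 0 0 0.5" --pt "0 0 0 0 0.3" --pt "0 0 0 0 0.3" --pt "0 0 -15 0 0.3" --pt "0 0 -30 0 0.3" --pt "0 0 -40 0 0.3" --pt "0 0 -35 0 0.5"

```text
t: 53.45
eef_pos: [519.7, 106.2, 208.4]
tcp_rot: [3.141, 0.0, 3.118]
ft_force: [0.4, 1.1, -0.2]
opening: 0.655
grip_force: 0.0
```

Request:
carry_out --pt "-40 0 0 0 0.5" --pt "-40 0 0 0 0.5" --pt "-40 0 0 0 0.5" --pt "-40 0 0 0 0.5" --pt "0 0 0 0 0.5" --pt "0 0 0 0 0.5"

```text
t: 54.05
eef_pos: [679.6, 102.2, 205.8]
tcp_rot: [-3.142, -0.001, 3.117]
ft_force: [-0.3, 0.6, -0.5]
opening: 0.502
grip_force: 0.0
```

Run:
```python
from h import *
s=env.state();go(679.3,102.3,90,178.6)
c=wristcam();np.savez("pics/w10.npz",**c)
g=cv2.cvtColor(c["color"],cv2.COLOR_RGB2GRAY)
print((cv2.resize(g[0:110,215:335],(30,27),interpolation=cv2.INTER_AREA)//10).tolist().__str__().replace("], [","\n"))
m=(g[170:245,225:330]<28).astype(np.uint8);print(cv2.connectedComponentsWithStats(m)[2:])
```

```text
turn 0.02 shift/n [3.000e-01 1.000e-01 1.158e+02] dist 116.0
[[22, 22, 21, 20, 10, 10, 14, 14, 17, 17, 14, 6, 6, 6, 7, 7, 6, 6, 6, 11, 17, 17, 11, 9, 9, 9, 12, 14, 14, 15
22, 22, 21, 20, 13, 14, 14, 14, 17, 17, 17, 11, 6, 6, 6, 6, 6, 6, 9, 16, 17, 17, 11, 9, 9, 9, 12, 14, 14, 15
22, 22, 21, 20, 14, 14, 14, 14, 17, 17, 17, 17, 13, 8, 6, 6, 7, 12, 17, 17, 17, 17, 11, 9, 9, 9, 12, 14, 14, 15
22, 22, 21, 20, 11, 13, 14, 14, 16, 17, 17, 17, 17, 16, 15, 15, 16, 17, 17, 17, 17, 17, 11, 9, 9, 9, 12, 13, 14, 15
22, 22, 21, 21, 14, 14, 14, 14, 16, 16, 16, 16, 16, 16, 16, 16, 16, 16, 16, 16, 16, 16, 11, 9, 9, 9, 12, 13, 14, 15
22, 22, 21, 21, 13, 14, 14, 14, 11, 10, 10, 10, 10, 10, 10, 10, 10, 10, 10, 10, 10, 10, 10, 9, 9, 9, 12, 13, 14, 15
22, 22, 22, 21, 11, 12, 14, 14, 11, 8, 8, 8, 8, 8, 8, 8, 8, 8, 8, 8, 8, 9, 9, 9, 9, 9, 13, 14, 14, 15
22, 22, 22, 21, 14, 14, 14, 14, 13, 9, 8, 8, 8, 6, 4, 4, 5, 8, 8, 8, 8, 9, 9, 9, 9, 9, 13, 13, 14, 15
22, 22, 22, 21, 14, 14, 14, 14, 14, 9, 8, 8, 8, 7, 3, 3, 5, 8, 8, 8, 8, 9, 9, 9, 9, 9, 13, 13, 14, 15
22, 22, 22, 21, 13, 12, 14, 14, 14, 10, 8, 8, 8, 7, 4,
[... 1440 characters left out ...]
14, 13, 10, 9, 9, 9, 9, 9, 9, 9, 9, 9, 9, 9, 9, 9, 9, 9, 11, 14, 14, 15, 15
22, 22, 22, 22, 19, 14, 14, 14, 13, 9, 9, 9, 9, 9, 9, 9, 9, 9, 9, 9, 9, 9, 9, 9, 9, 11, 14, 14, 15, 15
22, 22, 22, 22, 19, 12, 14, 14, 13, 9, 9, 9, 9, 9, 9, 9, 9, 9, 9, 9, 9, 9, 9, 9, 9, 11, 14, 14, 15, 15
22, 22, 22, 22, 20, 14, 14, 14, 14, 9, 9, 9, 9, 9, 9, 9, 9, 9, 9, 9, 9, 9, 9, 9, 9, 11, 14, 14, 15, 15]]
(array([[   0,    0,  105,   75, 7609],
       [  38,   19,   25,   14,  127],
       [  96,   63,    9,   12,   88],
       [   0,   64,    5,   11,   51]], dtype=int32), array([[51.81929294, 36.62675779],
       [49.80314961, 23.92125984],
       [99.84090909, 69.39772727],
       [ 1.88235294, 69.35294118]]))
```

Request:
carry_out --pt "0.3 0 40 0 0.5" --pt "0 0 40 0 0.5" --pt "0 0 25 0 0.5" --pt "0 0 10.5 0 0.5" --pt "0 0 0 0 0.5" --pt "0 0 0 0 1" --pt "0 0 0 0 1" --pt "0 0 0 0 1" --pt "0 0 0 0 1" --pt "0 0 0 0 1" --pt "0 0 0 0 1"

```text
t: 55.2
eef_pos: [679.7, 102.2, 92.3]
tcp_rot: [-3.142, 0.001, 3.118]
ft_force: [-2.5, -1.3, 6.4]
opening: 0.244
grip_force: 30.0
```

Request:
carry_out --pt "2 0 0 0 1" --pt "4 0 0 0 1" --pt "6 0 0 0 1" --pt "6 0 0 0 1" --pt "6 0 0 0 1" --pt "6 0 0 0 1" --pt "6 0 0 0 1" --pt "6 0 0 0 1" --pt "6 0 0 0 1" --pt "6 0 0 0 1" --pt "3 0 0 0 1" --pt "0 0 0 0 1"

```text
t: 56.4
eef_pos: [622.7, 103.5, 92.3]
tcp_rot: [-3.142, 0.002, 3.118]
ft_force: [-0.5, -2.5, 8.2]
opening: 0.251
grip_force: 30.0
```

Request:
carry_out --pt "1.5 0 0 0 1" --pt "1.5 0 0 0 1" --pt "1.5 0 0 0 1" --pt "1.5 0 0 0 1" --pt "1.5 0 0 0 1" --pt "1.5 0 0 0 1" --pt "1.5 0 0 0 1" --pt "0 0 0 0 1" --pt "0 0 0 0 1"

```text
t: 57.3
eef_pos: [613.0, 103.8, 92.3]
tcp_rot: [3.142, 0.003, 3.118]
ft_force: [3.7, -2.7, 5.6]
opening: 0.246
grip_force: 30.0
```

Request:
carry_out --pt "1.5 0 0 0 1" --pt "1.5 0 0 0 1" --pt "1.5 0 0 0 1" --pt "1.5 0 0 0 1" --pt "1.5 0 0 0 1" --pt "0 0 0 0 1" --pt "0 0 0 0 1"

```text
t: 58.0
eef_pos: [606.0, 103.9, 92.3]
tcp_rot: [3.141, 0.004, 3.118]
ft_force: [5.1, -2.2, 6.1]
opening: 0.247
grip_force: 30.0
```

Request:
carry_out --pt "1.5 0 0 0 1" --pt "1.5 0 0 0 1" --pt "0 0 0 0 1" --pt "0 0 0 0 1"

```text
t: 58.4
eef_pos: [603.4, 104.0, 92.3]
tcp_rot: [3.141, 0.005, 3.118]
ft_force: [7.7, -1.7, 3.8]
opening: 0.245
grip_force: 30.0
```

Request:
carry_out --pt "1.2 0 0 0 1" --pt "1.2 0 0 0 1" --pt "0 0 0 0 1" --pt "0 0 0 0 1" --pt "0 0 0 0 1"

```text
t: 58.9
eef_pos: [601.3, 104.0, 92.3]
tcp_rot: [3.141, 0.006, 3.118]
ft_force: [8.5, -2.0, 3.1]
opening: 0.244
grip_force: 30.0
```

Nearly half way. A little more, hold, then draw the jaw back wide open.

Request:
carry_out --pt "1 0 0 0 1" --pt "1 0 0 0 1" --pt "0 0 0 0 1" --pt "0 0 0 0 1" --pt "0 0 0 0 1" --pt "0 0 0 0 1" --pt "0 0 0 0 1" --pt "0 0 0 0 1" --pt "0 0 0 0 1"

```text
t: 59.8
eef_pos: [599.5, 104.1, 92.3]
tcp_rot: [3.141, 0.006, 3.118]
ft_force: [9.3, -1.9, 2.8]
opening: 0.244
grip_force: 30.0
```

Request:
carry_out --pt "-2 0 0 0 1" --pt "-5 0 0 0 1" --pt "-8 0 0 0 1" --pt "-8 0 0 0 1" --pt "-8 0 0 0 1" --pt "-8 0 0 0 1" --pt "-8 0 0 0 1" --pt "-8 0 0 0 1" --pt "-8 0 0 0 1" --pt "-8 0 0 0 1" --pt "-6 0 0 0 1" --pt "-4 0 0 0 1"

```text
t: 61.0
eef_pos: [678.2, 102.3, 92.3]
tcp_rot: [-3.142, 0.0, 3.118]
ft_force: [-3.3, -2.4, 9.6]
opening: 0.245
grip_force: 30.0
```

Request:
carry_out --pt "0 0 0 0 1" --pt "0 0 0 0 1" --pt "0 0 0 0 1"

```text
t: 61.3
eef_pos: [678.7, 102.3, 92.3]
tcp_rot: [3.142, 0.002, 3.118]
ft_force: [1.8, -0.7, 8.4]
opening: 0.246
grip_force: 30.0
```

Request:
carry_out --pt "-3 0 0 0 1" --pt "0 0 0 0 0.6" --pt "0 0 0 0 0.4" --pt "0 0 0 0 0.3" --pt "0 0 -40 0 0.2" --pt "0 0 -40 0 0.2" --pt "0 0 -33 0 0.2" --pt "42 0 0 0 0.2" --pt "42 0 0 0 0.2" --pt "42 0 0 0 0.2" --pt "43 0 0 0 0.2" --pt "0 0 0 0 0.2"

```text
t: 62.5
eef_pos: [507.3, 106.6, 204.3]
tcp_rot: [-3.142, -0.003, 3.118]
ft_force: [0.2, 0.2, -0.2]
opening: 0.8
grip_force: 0.0
```

Request:
carry_out --pt "0 0 0 0 0.2" --pt "0 0 0 0 0.2"

```text
t: 62.7
eef_pos: [513.1, 106.4, 204.4]
tcp_rot: [3.141, 0.001, 3.118]
ft_force: [0.7, 0.2, -0.3]
opening: 0.802
grip_force: 0.0
```

Run:
```python
from h import *
s=env.state();print(s["eef_pos"],s["opening"]);go(511.5,106.4,88,178.6)
c=wristcam();np.savez("pics/w11.npz",**c)
g=cv2.cvtColor(c["color"],cv2.COLOR_RGB2GRAY)
X=np.array([-.9997,.0244]);Y=np.array([.0244,.9997])
def pix(P): q=c["K"]@(c["R"]@P+c["t"]);return (q[:2]/q[2]).round(0)
for dx in(-20,20):
    for dy in(-20,20): print(dx,dy,pix(np.r_[np.array([511.5,106.4])+X*dx+Y*dy,108]))
print((cv2.resize(g[140:260,220:330],(27,30),interpolation=cv2.INTER_AREA)//10).tolist().__str__().replace("], [","\n"))
```

```text
[513.0934098  106.40591421 204.35380552] 0.8021644750538023
turn 0.03 shift/n [  1.6  -0.  116.4] dist 116.0
-20 -20 [251. 231.]
-20 20 [299. 231.]
20 -20 [250. 183.]
20 20 [300. 183.]
[[19, 19, 19, 15, 12, 12, 12, 11, 8, 8, 8, 8, 8, 7, 8, 8, 8, 8, 8, 8, 8, 8, 8, 9, 11, 11, 12
19, 19, 19, 16, 12, 12, 10, 9, 8, 8, 8, 8, 8, 8, 8, 8, 8, 9, 9, 9, 9, 9, 9, 10, 11, 12, 12
19, 19, 19, 18, 19, 19, 14, 11, 11, 11, 11, 11, 11, 11, 12, 12, 12, 12, 12, 12, 12, 12, 12, 12, 11, 11, 12
19, 19, 19, 18, 19, 19, 14, 11, 11, 11, 11, 11, 11, 11, 11, 11, 11, 11, 11, 11, 11, 11, 11, 11, 11, 12, 12
19, 19, 18, 18, 19, 19, 15, 11, 11, 11, 11, 11, 11, 11, 11, 11, 11, 11, 11, 11, 11, 11, 11, 11, 11, 12, 12
19, 18, 18, 18, 19, 19, 16, 11, 11, 11, 11, 11, 11, 11, 11, 11, 11, 11, 11, 11, 11, 11, 11, 11, 11, 12, 12
16, 13, 14, 17, 18, 18, 15, 11, 11, 11, 11, 11, 11, 12, 13, 13, 12, 11, 11, 11, 11, 11, 11, 11, 11, 12, 12
16, 12, 11, 12, 11, 11, 11, 11, 11, 11, 11, 11, 11, 11, 13, 13, 12, 11, 11, 11, 11, 11, 11, 11, 11, 12, 12
17, 12, 11, 10, 8, 8, 8, 8, 8, 8, 8, 8, 5, 4, 5, 8, 8, 8, 8, 8, 8, 8, 8, 9, 11, 12, 12
17
[... 1365 characters left out ...]
8, 17, 12, 12, 12, 12, 12, 10, 8, 8, 8, 8, 8, 8, 8, 8, 8, 8, 8, 8, 8, 11, 11, 14, 17
19, 19, 18, 17, 12, 11, 12, 12, 12, 10, 8, 8, 8, 8, 8, 8, 8, 8, 8, 8, 8, 8, 8, 11, 13, 19, 19
18, 18, 18, 17, 12, 11, 12, 12, 12, 12, 9, 8, 8, 8, 8, 8, 9, 9, 9, 9, 9, 11, 11, 15, 16, 19, 19
19, 19, 18, 17, 13, 12, 12, 12, 12, 12, 11, 8, 8, 8, 9, 11, 12, 12, 12, 12, 12, 12, 12, 17, 17, 19, 19
19, 19, 18, 17, 12, 11, 12, 12, 12, 12, 12, 12, 12, 12, 12, 12, 12, 12, 12, 12, 12, 12, 12, 17, 18, 19, 19
19, 19, 18, 17, 13, 12, 12, 12, 12, 12, 12, 12, 12, 12, 12, 12, 12, 12, 12, 12, 12, 12, 12, 17, 18, 19, 19
19, 19, 18, 17, 12, 11, 12, 12, 12, 12, 12, 12, 12, 12, 12, 12, 12, 12, 12, 12, 12, 12, 13, 17, 18, 19, 19]]
```

Request:
carry_out --pt "1.6 0 40 0 0.2" --pt "0 0 40 0 0.2" --pt "0 0 26 0 0.3" --pt "0 0 10.4 0 0.4" --pt "0 0 0 0 1" --pt "0 0 0 0 1" --pt "0 0 0 0 1" --pt "0 0 0 0 1" --pt "0 0 0 0 1" --pt "0 0 -10 0 1" --pt "0 0 -30 0 1" --pt "0 0 -40 0 1"

```text
t: 63.95
eef_pos: [509.4, 106.3, 168.2]
tcp_rot: [-3.141, -0.004, 3.118]
ft_force: [0.6, 0.3, -2.4]
opening: 0.421
grip_force: 30.0
```

Request:
carry_out --pt "0 0 -10 0 1" --pt "7.8 36.1 0 0 1" --pt "7.8 36.1 0 0 1" --pt "7.8 36.1 0 0 1" --pt "7.8 36.1 0 0 1" --pt "7.8 36.1 0 0 1" --pt "7.8 36.1 0 0 1" --pt "0 0 0 0 1" --pt "0 0 0 0 1"

```text
t: 64.85
eef_pos: [468.0, 324.4, 177.4]
tcp_rot: [-3.141, -0.001, 3.119]
ft_force: [-0.4, -0.1, -2.2]
opening: 0.415
grip_force: 30.0
```

Request:
carry_out --pt "0 0 40 0 1" --pt "0 0 35 0 1" --pt "0 0 20 0 1" --pt "0 0 5 0 1" --pt "0 0 1.5 0 1" --pt "0 0 0 0 1" --pt "0 0 0 0 1" --pt "0 0 0 0 1"

```text
t: 65.65
eef_pos: [469.2, 324.2, 77.3]
tcp_rot: [3.141, 0.001, 3.118]
ft_force: [-0.1, 0.6, -2.8]
opening: 0.419
grip_force: 30.0
```

Request:
carry_out --pt "0 0 1 0 1" --pt "0 0 0.7 0 1" --pt "0 0 0 0 1"

```text
t: 65.95
eef_pos: [468.8, 324.1, 74.7]
tcp_rot: [3.142, 0.0, 3.118]
ft_force: [0.0, -0.8, -2.2]
opening: 0.421
grip_force: 30.0
```

Request:
carry_out --pt "0 0 0.6 0 1" --pt "0 0 0 0 1"

```text
t: 66.15
eef_pos: [468.9, 324.1, 74.2]
tcp_rot: [3.141, 0.0, 3.118]
ft_force: [-0.1, 0.0, 0.2]
opening: 0.418
grip_force: 30.0
```

Request:
carry_out --pt "0 0 0.3 0 1" --pt "0 0 0 0 0.56" --pt "0 0 0 0 0.5" --pt "0 0 0 0 0.3" --pt "0 0 0 0 0.2" --pt "0 0 -15 0 0.1" --pt "0 0 -35 0 0" --pt "0 0 -45 0 0" --pt "0 0 -45 0 0" --pt "0 0 -45 0 0" --pt "0 -40 0 0 0" --pt "0 -40 0 0 0"

```text
t: 67.35
eef_pos: [466.8, 243.7, 259.9]
tcp_rot: [3.141, 0.002, 3.12]
ft_force: [0.8, -0.8, -0.6]
opening: 0.999
grip_force: 0.0
```

Request:
carry_out --pt "0 -45 0 0 0" --pt "0 -45 0 0 0" --pt "0 0 0 0 0" --pt "0 0 0 0 0"

```text
t: 67.75
eef_pos: [465.0, 153.5, 258.9]
tcp_rot: [3.141, 0.0, 3.115]
ft_force: [-1.0, 0.2, -0.2]
opening: 1.003
grip_force: 0.0
```

Run:
```python
from h import *
s=env.state();print(s["t"],s["eef_pos"],s["ft_force"])
A=env.read_camera("scene");B=env.read_camera("side")
def pix(c,P): q=c["K"]@(c["R"]@P+c["t"]);return (q[:2]/q[2]).round(1)
for n,P in dict(longstud=(590,327,155),longtop=(590,327,133),longfoot=(590,327,5),shstud=(469,324,115),shfoot=(469,324,5),knob=(682,102,95)).items(): print(n,pix(A,np.array(P)),pix(B,np.array(P)))
g=cv2.cvtColor(A["color"],cv2.COLOR_RGB2HSV)
m=cv2.inRange(g,(18,90,30),(36,255,255))
print("\n".join("".join(".#"[v>0] for v in r) for r in m[165:330:4,355:475:2]))
k=cv2.cvtColor(A["color"],cv2.COLOR_RGB2GRAY)[230:330:3,290:350:2]
print("\n".join("".join("X" if v<25 else "o" if v<45 else "." for v in r) for r in k))
```

```text
67.75 [464.98396777 153.52794921 258.94430189] [-0.97367187  0.19766956 -0.2460158 ]
longstud [430.6 238.5] [249.4 137.6]
longtop [427.9 245.5] [249.8 145. ]
longfoot [413.9 281.9] [251.8 185.6]
shstud [412.6 212.2] [211.4 159.6]
shfoot [402.6 243.3] [215.  195.7]
knob [322.7 289. ] [322.3 176.5]Traceback (most recent call last):
  File "<stdin>", line 8, in <module>
  File "<stdin>", line 8, in <genexpr>
  File "<stdin>", line 8, in <genexpr>
TypeError: string indices must be integers, not 'numpy.bool'
```

Run:
```python
from h import *
A=env.read_camera("scene")
m=cv2.inRange(cv2.cvtColor(A["color"],cv2.COLOR_RGB2HSV),(18,90,30),(36,255,255))
print("\n".join("%d "%(195+4*i)+"".join("#" if v else "." for v in r) for i,r in enumerate(m[195:330:4,355:475:2])))
k=cv2.cvtColor(A["color"],cv2.COLOR_RGB2GRAY)[265:325:3,290:350:2]
print("\n".join("%d "%(265+3*i)+"".join("X" if v<25 else "o" if v<45 else "." for v in r) for i,r in enumerate(k)))
```

```text
195 ............................................................
199 ............................................................
203 ............................................................
207 ............................................................
211 .....#######################...######.......................
215 .....##################.........######......................
219 .....##################..........#####......................
223 .....#################...........######.....................
227 .....#################...........#######....................
231 ......###############...........#########...................
235 ......###############...........######..##..................
239 .......##############.......................................
243 .......##############.......................................
247 ........#############.......................................
251 ........####################................................
255 .........##################..................#..............
259 .........#################..................##..........
[... 1109 characters left out ...]

265 ..............................
268 ..............................
271 ..............................
274 ..............................
277 ..............................
280 ...............ooXo...........
283 ..............oXXXXX..........
286 ..............XXXXXX..........
289 ..............XXXXXX..........
292 ........o.....XXXXXX..........
295 ........o......oXXo...........
298 ........o.........oo..........
301 ........o.....o...ooo.........
304 ........o.......ooo...........
307 ........o.....................
310 ........X.....................
313 ........o.....................
316 .........oooooooo.oo..........
319 .........XXXXXXXXXXXXXXo......
322 .........ooXXXoXXXXXXXXo......
```

Both posts stand at their predicted places in the tray, and the knob is where a wide-open jaw should put it. I'll hand the job in.

```bash
python3 -c "
from cell import env
print(env.job_done())"
```

```text
the job is handed in; nothing more can be done
None
```

I handed the job in with the long and short posts (the middle one was absent) each gauged at about half plunger travel and standing stud up in the tray. The jaw is drawn back about 95 mm; no verdict was returned.

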